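Start and seat the hold-down knob on a board test fixture

ROBOT

A 6-joint arm with a two-finger parallel gripper is mounted at the origin on the work surface. World frame = base frame: x ahead of the robot, y to its left, z up, the work surface at z = 0. Lengths are in m, angles in rad, forces in N, time in s.
With the tool pointing down it reaches from about 0.35 to 0.8 m from the base axis. Payload 7.3 kg.
Tool frame: the origin (TCP) lies midway between the tips of the shut fingers; the grasp point (between the pads) lies ctrl.pinch_z behind it (ctrl.pinch_z is the distance from the TCP to the grasp point, in m); z points along the fingers, y is the direction in which the jaws open and shut (so a half turn about z gives the same grasp; the last joint's range is limited). The gripper opens to 85 mm and grips with 20 to 120 N. Pads are 22 mm wide; open, the fingers measure 114 mm over their backs; the gripper's body (76 mm by 85 mm) begins 54 mm behind the grasp point. The pads swing forward as they close: fully open they stand 13 mm farther back than shut.
Start: joints at [-1.254, 0.342, 1.524, -0, 1.275, -0.146], TCP at [0.234, -0.47, 0.231] pointing down, gripper open.
Joint ranges: [-2.53, 2.53], [-0.77, 2.02], [0.04, 2.7], [-1, 4.14], [0.28, 2.66], [-3.11, 3.11]. Speed limits (rad/s): [2.57, 2.57, 3.14, 3.14, 3.14, 3.14].

INTERFACE

Orientations are given as a unit quaternion [x, y, z, w].
In Python, from cell import ctrl, imaging gives the robot as it stands.
- The arm moves only by the tool drive_tool, never from a script. Its argument "commands" is a list of rows, each a list of 3 entries, a list of its own where there are three numbers: the shift along the tool's x, y, z in mm, then the turn, a rotation vector about the tool's x, y, z in degrees, then the opening, from 0 (shut) to 1 (fully open). A call has 1 to 12 rows; each row is the pose to reach, as a shift and turn from the pose commanded when the call began, along the tool's axes at that moment; what a row does not reach only later rows make up. A row lasts 1/12 s, in which the tool goes at most 41.7 mm and 7.16 degrees, less where a joint would pass 70% of its speed; a pose out of reach is approached as far as the arm can. A call with a gripper value outside its range is refused whole. The fingers move at their own pace and stop on an object; "grip_force" is the grip in N (left out, the last holds). Time passes only in rows, so rows that repeat a pose let the fingers close. It gives the time, the measured TCP pose, the force and the opening at its end, in the units of the state.
- ctrl.state(): the state, without advancing time (a new reading comes with each control period).
- imaging.capture(name): name is "side" or "top" or "wrist"; returns (picture, depth): 384x512x3 uint8, red, green, blue; 384x512 float32, m along the optical axis (not along the pixel's ray), 0 where there is no reading.
- imaging.get_calibration(name): a dict with "fov_y" (degrees; the focal length in pixels is half the picture's height over the tangent of half this angle, whatever the lens; pixels are square), "cx", "cy" (the principal point, pixels), "rvec" (rotation vector, rad) and "tvec" (3), from world to camera coordinates, as OpenCV has them. Camera axes: x right, y down, z forward; pixel columns grow to the right and rows downward; lengths in m; the calibration is good to about 2 mm. A picture is of the moment at which its call begins: read the wrist's pose just before it. get_calibration takes no time and is no camera call; for the wrist camera it gives the pose at the moment of the call.
- ctrl.close_job(): hands the job in, once; it reports no verdict.
The state is a dict: "t": time; "joints": joint angles; "dq": joint speeds; "joint_torque": joint torques, N m; "ee_pos": TCP position; "ee_rot": TCP orientation; "ft_force": force on the tool from outside, world axes, zero at the start; "wrist_torque": the same for the moment, N m; "opening": finger opening in m.
Only numpy, scipy, OpenCV 4.12 (cv2) and the standard library are available. Lean on these libraries where they do the work, as an engineer would, in place of code of your own. Each camera call takes 0.05 s, during which the arm holds its last target.

TASK

Take the red eight-sided hold-down knob from the blue parts mat and set it upright over the stud in the middle of the circuit-board fixture. Pressing only lightly, turn it backwards (anticlockwise seen from above) until it clicks down into the start of the thread, then turn it forwards (clockwise) until it sits flat and fully home on the board, and let go. Never force the thread, and leave everything else on the bench undisturbed.

Things in the scene. Friction and masses are not known exactly. Their poses are not given: they have to be found in the camera images.
- knob_centre (a point): Centre (half-way up) of the loose red hold-down knob: upright, eight-sided, 42 mm across flats, 44 mm tall, 70 to 120 g, black disc with a white pointer on top. z up; +x is square to one flat, the others follow every 45 degrees: grip any opposite pair of flats from above, with 20 to 60 N. Press only lightly (2 to 8 N) on the stud; above 60 N between knob and fixture counts as forcing.
- knob: The same knob; origin at the centre of its underside, 22 mm below knob_centre, axes as there. In the underside is a blind bore 31 mm wide, 31 mm deep, with two opposite steel teeth (4 mm wide, 3 mm thick, 3 to 6 mm above the underside, reaching in to 9.8 mm from the axis along the knob's +x and -x).
- fixture: The fixed board fixture with its stud: 170 mm square aluminium plate, brown 150 mm circuit board on it, stud in the middle; origin under the plate's centre on the bench top. Within 50 mm of the stud's axis nothing on the board is taller than 1 mm; parts near its edges are up to 9 mm tall. Turning freely takes under 0.1 N m; 0.2 N m means a stop.
- pad (a point): Point on the board's top face (20 mm above the bench) on the stud's axis, z up. Home means that the knob's underside rests on the board here, flat.
- stud_tip (a point): Top of the stud, 28 mm above pad: core 16 mm in diameter with a tapered tip; around its lower 18 mm a coarse right-hand two-start thread, 28 mm in diameter, 0.5 mm of height per 10 degrees. The angle at which the thread starts (the same again after half a turn) differs every time and is not measured.
- ridge_level (a point): 36 mm above pad. Set on the stud, the knob rests with its teeth on the thread ridges, knob_centre 30 to 37 mm above pad. Turned backwards (anticlockwise from above) it climbs up to 6 mm within half a turn at most, then the teeth reach the gaps. Turned forwards instead, the teeth soon meet a hard stop and jam. If set on these stops, it first steps down 3.5 mm when turned back: not the click.
- click_level (a point): 28 mm above pad: where knob_centre is (27 to 28 mm) once the teeth have dropped 9 mm through the gaps, 19 degrees of play wide with a stop at the back: the click. Held in a grip the knob does not fall by itself: lower it, pressing lightly. If missed, the next gaps are half a turn on. By chance it may drop, or half drop and hang on an edge (a few degrees either way free it), into the gaps when set down.
- home_level (a point): 22 mm above pad: where knob_centre is when the knob is home. Turned forwards (clockwise) from the click it screws down and is home after 95 to 135 degrees in all, following it down with light pressure; some 20 degrees after that it meets a stop and must not be forced. Contacts give about 0.05 mm per N.
- spacer: Bystander on the parts mat: brass spacer, 22 mm wide, 30 mm tall; origin under its centre. Leave it alone.
- heatsink: Bystander on the parts mat: finned aluminium heat sink 30 x 30 x 18 mm; origin under its centre. Leave it alone.
- greyknob: Bystander on the parts mat: small grey eight-sided knob, 30 mm wide, 20 mm tall, not the one wanted; origin under its centre. Leave it alone.
- driver: Bystander: yellow-handled screwdriver 160 mm long lying on the bench. Leave it alone.
- reel: Bystander: blue plastic reel, 52 mm wide, 40 mm tall. Leave it alone.
- bin: Bystander: yellow open bin 90 x 70 x 35 mm. Leave it alone.
- adapter: Bystander: beige adapter block 50 x 24 x 22 mm with a steel nose. Leave it alone.
There are look-alikes about, which are no part of the job. Of the things shaped like the knob, the red one is meant. What is shaped like the fixture but pink is not meant.

How it is judged:
By the outcome, as a careful person would: the job done as asked, in the order asked, and still so for the second after the job is handed in, with the robot touching nothing.
It also fails if it takes over 72 s, if anything falls off the work surface, if the arm or the gripper's body presses on something with over 40 N, if the wrist force passes 120 N, or if a joint passes its speed limit or range.

## Working session

There is one attempt and no reset: what is moved stays moved. The work goes in short steps, Python scripts to look and compute and a tool call to move; the robot and the scene stay as the last step left them, time stands still between calls to the robot, and variables do not carry over. Pictures are saved under pics/ and viewed, and the job is handed in when it is done.

Besides the shell and the picture viewer there is one more tool, called after "Call:" as name(argument=value, ...) on one line, values as JSON. drive_tool: Moves the arm, as the interface text tells. Its arguments: {"type":"object","properties":{"commands":{"type":"array"},"grip_force":{"type":"number"}},"required":["commands"]}

```bash
ls; mkdir -p pics
python3 - <<'E'
from cell import ctrl, imaging
import cv2,numpy as np
print(ctrl.state(), ctrl.pinch_z)
for n in ["side","top","wrist"]:
    c=imaging.get_calibration(n); p,d=imaging.capture(n); print(n,c)
    cv2.imwrite(f"pics/{n}0.png",p[:,:,::-1]); np.savez(f"{n}0.npz",p=p,d=d,rvec=c["rvec"],tvec=c["tvec"],fov=c["fov_y"],cx=c["cx"],cy=c["cy"])
E
```

```text
pics
{'t': 0.0, 'joints': array([-1.25399485e+00,  3.42706741e-01,  1.52503174e+00, -7.51658684e-06,
        1.27538128e+00, -1.45990875e-01]), 'dq': array([ 0.00155533, -0.00066898, -0.00139471, -0.00094188,  0.000813  ,
        0.0019148 ]), 'joint_torque': array([-2.15502114e-03, -4.33683264e+01, -2.46016592e+01, -2.92133991e-04,
        7.64478464e-03, -1.86609077e-05]), 'ee_pos': array([ 0.23428089, -0.46937731,  0.23062911]), 'ee_rot': array([ 9.73346614e-01,  2.29337713e-01, -6.87137662e-05, -7.60463211e-04]), 'ft_force': array([-0.56871694, -0.39482537,  0.51828514]), 'wrist_torque': array([ 0.00362431, -0.01843425,  0.00899807]), 'opening': 0.0854996454035639} 0.0187
side {'fov_y': 49.29783145730618, 'cx': 258.56410674206097, 'cy': 192.06076317135373, 'rvec': array([ 2.11590004, -0.05868109,  0.06271427]), 'tvec': array([-0.53358194,  0.02034822,  1.27265569])}
top {'fov_y': 56.5297658180776, 'cx': 255.87931809218168, 'cy': 191.79994092410524, 'rvec': array([ 2.20484302, -2.17400862,  0.04545926]), 'tvec': array([-0.0595584 ,  0.51818228,  0.99660008])}
wrist {'fov_y': 61.44575366992086, 'cx': 255.3464183185539, 'cy': 189.73698805847405, 'rvec': array([-2.44651384,  1.51338585,  0.23208462]), 'tvec': array([-0.5239991 , -0.03899724,  0.38104765])}
```

View pics/top0.png

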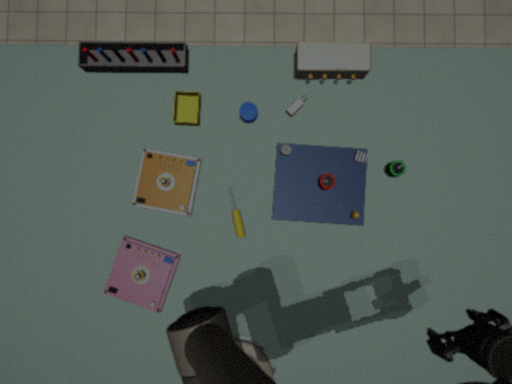

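View pics/side0.png

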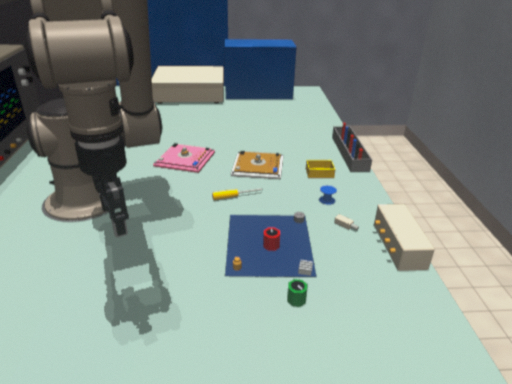

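View pics/wrist0.png

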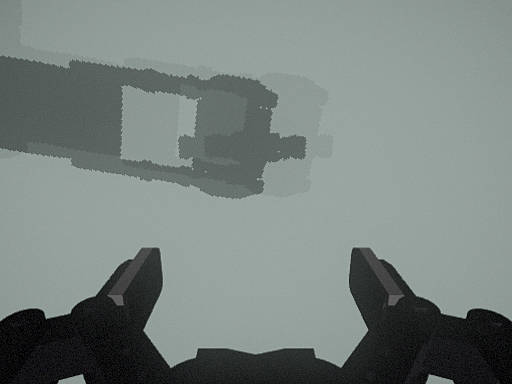

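Candidates: red knob top(327,181) / side(271,238). Its look-alikes are the green knob at top(396,168) and the grey knob at top(286,150). The brown fixture is at top(166,182), the pink one at top(141,274). The task means the red knob and the brown fixture. I'll measure both and enlarge crops to confirm.

```bash
cat > h.py <<'E'
import numpy as np,cv2
from scipy.spatial.transform import Rotation as R
def load(n):
    z=np.load(n+".npz"); return {k:z[k] for k in z}
def K(c):
    f=192/np.tan(np.radians(float(c["fov"]))/2); return f
def snap(name,tag):
    from cell import ctrl,imaging
    s=ctrl.state(); c=imaging.get_calibration(name); p,d=imaging.capture(name)
    np.savez(tag+".npz",p=p,d=d,rvec=c["rvec"],tvec=c["tvec"],fov=c["fov_y"],cx=c["cx"],cy=c["cy"])
    cv2.imwrite(f"pics/{tag}.png",p[:,:,::-1]); return load(tag),s
def cloud(c):
    f=K(c); d=c["d"]; v,u=np.indices(d.shape)
    P=np.stack([(u-c["cx"])/f*d,(v-c["cy"])/f*d,d],-1)
    Rm=R.from_rotvec(c["rvec"]).as_matrix()
    W=(P-c["tvec"])@Rm; W[d<=0]=np.nan; return W
def ray(c,u,v):
    Rm=R.from_rotvec(c["rvec"]).as_matrix(); f=K(c)
    return -Rm.T@c["tvec"], Rm.T@np.array([(u-c["cx"])/f,(v-c["cy"])/f,1])
def atz(c,u,v,z):
    o,d=ray(c,u,v); return o+d*(z-o[2])/d[2]
def tri(*obs):
    A=np.zeros((3,3));b=np.zeros(3)
    for c,u,v in obs:
        o,d=ray(c,u,v); d=d/np.linalg.norm(d); M=np.eye(3)-np.outer(d,d); A+=M;b+=M@o
    return np.linalg.solve(A,b)
def proj(c,X):
    q=R.from_rotvec(c["rvec"]).as_matrix()@np.array(X)+c["tvec"]; return K(c)*q[:2]/q[2]+[c["cx"],c["cy"]]
E
python3 - <<'E'
from h import *
t=load("top0");s=load("side0")
for n,c in(("t",t),("s",s)):
    W=cloud(c)
    for (u,v) in ([(327,181),(166,182),(150,195),(141,274),(396,168),(300,200),(286,150),(361,156),(355,215)] if n=="t" else [(271,238),(271,232),(258,160),(250,165),(297,292)]): print(n,u,v,W[v,u].round(4))
print(tri((t,327,181),(s,271,232)),tri((t,166,182),(s,258,157)))
a=cv2.resize(t["p"][140:225,270:415],None,fx=5,fy=5,interpolation=2)
b=cv2.resize(t["p"][140:315,95:210],None,fx=3.4,fy=3.4,interpolation=2)[:590]
cv2.imwrite("pics/ca.png",a[:,:,::-1]);cv2.imwrite("pics/cb.png",b[:,:,::-1])
E
```

```text
t 327 181 [ 0.5495 -0.2466  0.0464]
t 166 182 [0.5418 0.1982 0.0327]
t 150 195 [0.5055 0.246  0.0191]
t 141 274 [0.2876 0.2596 0.0343]
t 396 168 [ 0.5879 -0.4354  0.0446]
t 300 200 [ 0.4979 -0.1783  0.0018]
t 286 150 [ 0.6375 -0.1355  0.0228]
t 361 156 [ 0.6249 -0.3491  0.0118]
t 355 215 [ 0.4577 -0.3273  0.0299]
s 271 238 [ 0.5474 -0.27    0.041 ]
s 271 232 [ 0.5494 -0.2474  0.0429]
s 258 160 [0.5455 0.1946 0.0261]
s 250 165 [0.5166 0.1738 0.0177]
s 297 292 [ 0.5853 -0.4626  0.0426]
[ 0.54959503 -0.24728769  0.0428101 ] [0.54351901 0.19720664 0.03636083]
```

View pics/ca.png

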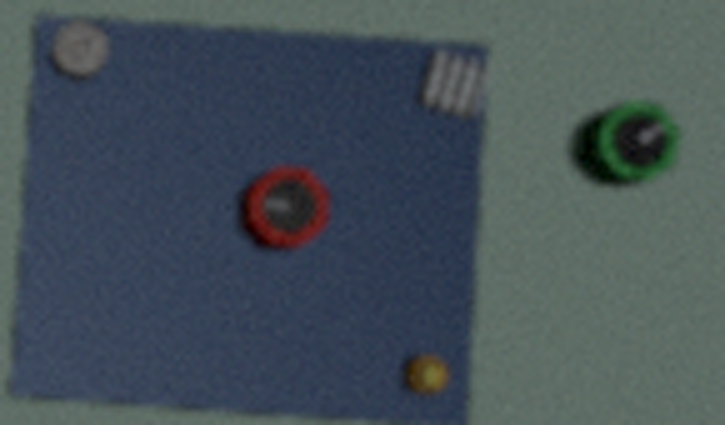

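View pics/cb.png

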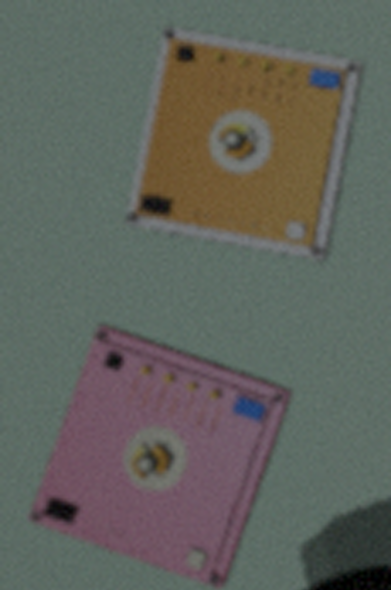

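Crop check: the red knob is at (287,207) in crop A. It's the only red one and matches in size, so it's the target. The brown board is the upper fixture in crop B. The next step is two wrist views over the fixture, then over the knob.

```bash
cat >> h.py <<'E'
def goto(pos,yaw,s=None):
    """print tool-frame shift mm and turn about tool z (deg) to reach TCP pos, tool-x yaw deg pointing straight down"""
    if s is None:
        from cell import ctrl; s=ctrl.state()
    Rt=R.from_quat(s["ee_rot"]); 
    y=np.radians(yaw); G=np.array([[np.cos(y),np.sin(y),0],[np.sin(y),-np.cos(y),0],[0,0,-1]])
    sh=Rt.inv().apply(np.array(pos)-s["ee_pos"])*1000; tv=(Rt.inv()*R.from_matrix(G)).as_rotvec(degrees=True)
    X=Rt.as_matrix()
    print("t",round(s["t"],2),"pos",s["ee_pos"].round(4),"yaw",np.degrees(np.arctan2(X[1,0],X[0,0])).round(2),"j",np.degrees(s["joints"]).round(1),"F",s["ft_force"].round(1),"T",s["wrist_torque"].round(2),"op",round(s["opening"],4))
    print("shift",sh.round(1),"turn",tv.round(2))
E
python3 - <<'E'
from h import *
from cell import ctrl
s=ctrl.state();c=load("wrist0");Rm=R.from_rotvec(c["rvec"]).as_matrix();o=-Rm.T@c["tvec"]
Rt=R.from_quat(s["ee_rot"]).as_matrix()
print("cam in tool",Rt.T@(o-s["ee_pos"]),"axes",(Rt.T@Rm.T).round(3))
goto([0.55,-0.247,0.23],0)
E
```

```text
cam in tool [ 0.07587012 -0.00026375 -0.1437792 ] axes [[-0.    -0.955 -0.297]
 [ 1.    -0.    -0.001]
 [ 0.    -0.297  0.955]]
t 0.15 pos [ 0.2343 -0.4695  0.2308] yaw 26.52 j [-71.8  19.6  87.4  -0.   73.1  -8.4] F [ 0.3 -0.5 -0.2] T [-0.01 -0.02  0.  ] op 0.0854
shift [381.8 -58.1   0.9] turn [-7.000e-02  1.000e-02  2.652e+01]
```

Call:
drive_tool(commands=[[[382,-58,0],[0,0,26.5],1],[[382,-58,0],[0,0,26.5],1],[[382,-58,0],[0,0,26.5],1],[[382,-58,0],[0,0,26.5],1],[[382,-58,0],[0,0,26.5],1],[[382,-58,0],[0,0,26.5],1],[[382,-58,0],[0,0,26.5],1],[[382,-58,0],[0,0,26.5],1],[[382,-58,0],[0,0,26.5],1],[[382,-58,0],[0,0,26.5],1],[[382,-58,0],[0,0,26.5],1],[[382,-58,0],[0,0,26.5],1]])

```text
t: 1.15
ee_pos: [0.5511, -0.2459, 0.2305]
ee_rot: [1.0, 0.002, -0.001, -0.0]
ft_force: [-1.2, -0.8, 0.7]
opening: 0.0852
```

Run:
```python
from h import *
c,s=snap("wrist","w1"); goto([0.55,-0.247,0.15],0)
W=cloud(c)
top=np.isfinite(W[...,2])&(W[...,2]>0.036)&(W[...,2]<0.06)&(np.hypot(W[...,0]-.55,W[...,1]+.247)<0.035)
print(top.sum(),W[top].mean(0),np.median(W[top][:,2]))
```

```text
t 1.2 pos [ 0.5502 -0.2469  0.2307] yaw 0.09 j [-31.4  28.   74.2  -0.   77.9  58.5] F [ 0.8  0.1 -0.9] T [ 0.02 -0.01 -0.03] op 0.0853
shift [-0.1  0.1 80.7] turn [-0.01  0.07  0.09]
1385 [ 0.55145817 -0.2485461   0.04786119] 0.048108979332055324
```

View pics/w1.png

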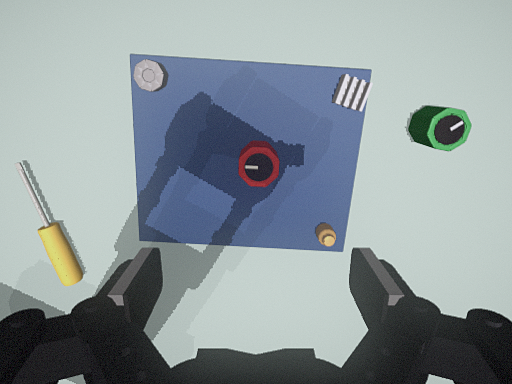

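```bash
cat > oct.py <<'E'
from h import *
from scipy.optimize import least_squares
import sys
c=load(sys.argv[1]); x0=float(sys.argv[2]);y0=float(sys.argv[3]);zt=float(sys.argv[4])
p=c["p"].astype(int); W=cloud(c)
# crop
u,v=proj(c,[x0,y0,zt]).astype(int); r=int(sys.argv[5]) if len(sys.argv)>5 else 35
a=cv2.resize(c["p"][max(v-r,0):v+r,u-r:u+r],(560,560),interpolation=2); cv2.imwrite("pics/"+sys.argv[1]+"_crop.png",a[:,:,::-1])
red=(p[...,0]>1.6*p[...,1])&(p[...,0]>60)
m=red.astype(np.uint8); n,lab,st,ce=cv2.connectedComponentsWithStats(m)
i=1+np.argmax(st[1:,4]); cnt,_=cv2.findContours((lab==i).astype(np.uint8),0,1)
h=np.array([atz(c,*q,zt)[:2] for q in cv2.convexHull(cnt[0])[:,0]])
full=np.array([atz(c,*q,zt)[:2] for q in max(cnt,key=len)[:,0]])
print("hull centre",h.mean(0),"ext",np.ptp(full,axis=0))
def supp(th,P): 
    d=np.array([np.cos(th),np.sin(th)]); return np.max(P@d)-np.min(P@d)
for a in range(0,45,3): print(a,[round(1000*supp(np.radians(a+45*k),full),1) for k in range(4)])
E
python3 oct.py w1 .5515 -.2485 .046
```

```text
hull centre [ 0.55255656 -0.24917541] ext [0.04878676 0.04264173]
0 [np.float64(48.8), np.float64(46.2), np.float64(42.6), np.float64(45.4)]
3 [np.float64(49.3), np.float64(46.3), np.float64(43.2), np.float64(46.3)]
6 [np.float64(49.8), np.float64(46.4), np.float64(43.6), np.float64(47.1)]
9 [np.float64(50.1), np.float64(46.5), np.float64(43.9), np.float64(47.8)]
12 [np.float64(50.3), np.float64(46.4), np.float64(44.2), np.float64(48.4)]
15 [np.float64(50.4), np.float64(46.2), np.float64(44.2), np.float64(48.8)]
18 [np.float64(50.3), np.float64(45.9), np.float64(44.2), np.float64(49.1)]
21 [np.float64(50.1), np.float64(45.5), np.float64(44.5), np.float64(49.5)]
24 [np.float64(49.7), np.float64(45.0), np.float64(45.0), np.float64(49.8)]
27 [np.float64(49.2), np.float64(44.5), np.float64(45.3), np.float64(49.9)]
30 [np.float64(48.9), np.float64(44.0), np.float64(45.4), np.float64(49.9)]
33 [np.float64(48.5), np.float64(43.5), np.float64(45.5), np.float64(49.7)]
36 [np.float64(48.0), np.float64(43.0), np.float64(45.4), np.float64(49.5)]
39 [np.float64(47.3), np.float64(42.4), np.float64(45.3), np.float64(49.0)]
42 [np.float64(46.8), np.float64(42.2), np.float64(45.3), np.float64(48.8)]
```

View pics/w1_crop.png

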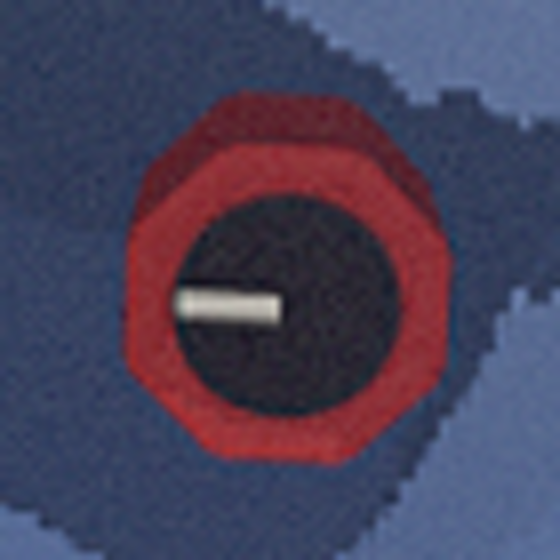

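```bash
cat > fit.py <<'E'
from h import *
from scipy.optimize import minimize
import sys
c=load(sys.argv[1]); x0=float(sys.argv[2]);y0=float(sys.argv[3]);zt=float(sys.argv[4]); thr=float(sys.argv[5])
p=c["p"].astype(float); g=cv2.GaussianBlur(p,(0,0),0.7)
br=((g[...,0]>thr)&(g[...,0]>1.8*g[...,1])).astype(np.uint8)
u,v=proj(c,[x0,y0,zt]); 
n,lab,st,ce=cv2.connectedComponentsWithStats(br); i=1+np.argmax(st[1:,4])
cnt,_=cv2.findContours((lab==i).astype(np.uint8),0,1); cn=max(cnt,key=len)
m=np.zeros(br.shape,np.uint8); cv2.drawContours(m,[cv2.convexHull(cn)],-1,1,-1)
V,U=np.nonzero(m); P=np.array([atz(c,a,b,zt)[:2] for a,b in zip(U,V)])
# grid of world plane
pts=np.array([atz(c,a,b,zt)[:2] for b in range(int(v)-45,int(v)+45) for a in range(int(u)-45,int(u)+45)])
ins=np.array([m[b,a] for b in range(int(v)-45,int(v)+45) for a in range(int(u)-45,int(u)+45)]).astype(float)
def cost(q):
    a=np.radians(q[2]+np.arange(8)*45); D=np.stack([np.cos(a),np.sin(a)])
    sd=np.max((pts-q[:2]/1000)@D,1)-q[3]/1000
    w=1/(1+np.exp(np.clip(sd/0.0003,-50,50))); return np.mean((w-ins)**2)*100
best=min((minimize(cost,[P.mean(0)[0]*1000,P.mean(0)[1]*1000,t,21],method="Nelder-Mead",options=dict(xatol=.01,fatol=1e-6,maxiter=2000,initial_simplex=None)) for t in (-18,-9,0.5,9,18)),key=lambda r:r.fun)
print("cx,cy mm, yaw mod45, apothem",best.x.round(2),best.fun)
E
python3 fit.py w1 .5515 -.2485 .044 120;python3 fit.py w1 .5515 -.2485 .044 140
python3 - <<'E'
from h import *
c=load("w1");p=c["p"];u,v=proj(c,[.5515,-.2485,.044]);print(u,v);print(p[int(v)-28:int(v)+28:2,int(u)].tolist())
E
```

```text
cx,cy mm, yaw mod45, apothem [ 549.02 -248.68   -3.38   20.94] 0.22493308375932122
cx,cy mm, yaw mod45, apothem [ 549.12 -247.52   -4.98   19.35] 1.6930759394377684
258.14830977903085 164.37699843356825
[[55, 65, 93], [52, 66, 91], [64, 53, 74], [90, 29, 45], [92, 31, 46], [83, 34, 45], [146, 52, 59], [140, 45, 53], [135, 45, 56], [37, 46, 55], [48, 40, 53], [31, 36, 43], [36, 33, 47], [39, 39, 48], [42, 39, 49], [42, 43, 52], [38, 35, 44], [43, 39, 48], [36, 34, 47], [31, 36, 44], [35, 37, 46], [43, 42, 54], [23, 33, 46], [145, 55, 60], [156, 51, 60], [114, 52, 69], [58, 73, 104], [55, 67, 99]]
```

Call:
drive_tool(commands=[[[-1,1.5,40],[0,0,3.4],1],[[-1,1.5,80],[0,0,3.4],1],[[-1,1.5,105],[0,0,3.4],1],[[-1,1.5,105],[0,0,3.4],1],[[-1,1.5,105],[0,0,3.4],1]])

```text
t: 1.62
ee_pos: [0.548, -0.2496, 0.1259]
ee_rot: [1.0, -0.03, -0.001, -0.001]
ft_force: [-0.7, 1.0, 0.3]
opening: 0.0854
```

```bash
python3 - <<'E'
from h import *
c,s=snap("wrist","w2"); goto([0.549,-0.2485,0.01],-3.4)
E
for t in 110 115 120 125; do python3 fit.py w2 .549 -.2485 .0445 $t; done; python3 oct.py w2 .549 -.2485 .044 70 >/dev/null
```

```text
t 1.67 pos [ 0.5493 -0.2501  0.1277] yaw -3.47 j [-31.7  33.   82.6  -0.   64.3  61.7] F [ 0.3 -0.4  0.5] T [ 0.04  0.03 -0.01] op 0.0853
shift [ -0.6  -1.7 117.7] turn [ 0.05 -0.07 -0.07]
cx,cy mm, yaw mod45, apothem [ 549.32 -248.6    -3.16   21.23] 0.44688651471737356
cx,cy mm, yaw mod45, apothem [ 549.36 -248.51   -2.39   21.07] 0.4120474150253116
cx,cy mm, yaw mod45, apothem [ 549.18 -248.56   -2.86   20.96] 0.3600101186614592
cx,cy mm, yaw mod45, apothem [ 549.18 -248.57   -2.49   20.93] 0.37489421129930434
```

View pics/w2.png

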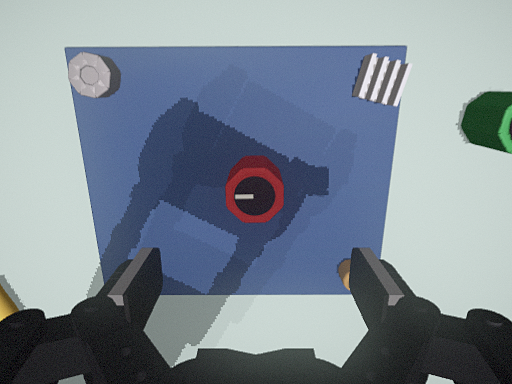

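The red knob is at (255,195) in view w2. Both wrist heights agree: centre (549.2, -248.5) mm, yaw about -2.8°, top at about 44.5 mm. Descending now.

Call:
drive_tool(commands=[[[0,0,30],[0,0,-0.6],1],[[0,0,60],[0,0,-0.6],1],[[0,0,85],[0,0,-0.6],1],[[0,0,85],[0,0,-0.6],1],[[0,0,85],[0,0,-0.6],1],[[0,0,85],[0,0,-0.6],1]])

```text
t: 2.17
ee_pos: [0.551, -0.2501, 0.0443]
ee_rot: [1.0, -0.024, 0.002, 0.001]
ft_force: [-0.8, -0.5, 0.3]
opening: 0.0852
```

Run:
```python
from h import *
goto([0.5492,-0.2485,0.008],-2.8)
```

```text
t 2.17 pos [ 0.551  -0.2501  0.0443] yaw -2.8 j [-31.7  38.9  86.8  -0.   54.   61.1] F [-0.8 -0.5  0.3] T [-0.03  0.02 -0.02] op 0.0852
shift [-2.  -1.6 36.3] turn [ 0.14 -0.25 -0.  ]
```

Call:
drive_tool(commands=[[[0,0,0],[0,0,0],1],[[0,0,0],[0,0,0],1],[[0,0,0],[0,0,0],1]])

```text
t: 2.42
ee_pos: [0.5501, -0.2493, 0.0429]
ee_rot: [1.0, -0.024, 0.001, 0.001]
ft_force: [0.7, 1.5, 0.1]
opening: 0.0854
```

Run:
```python
from h import *
goto([0.5492,-0.2485,0.008],-2.8)
```

```text
t 2.42 pos [ 0.5501 -0.2493  0.0429] yaw -2.78 j [-31.6  38.9  87.   -0.   53.9  61.1] F [0.7 1.5 0.1] T [ 0.02 -0.02  0.03] op 0.0854
shift [-1.  -0.8 34.9] turn [ 0.08 -0.13  0.02]
```

Call:
drive_tool(commands=[[[-0.3,-0.2,17],[0,0,0],1],[[-0.3,-0.2,33],[0,0,0],1],[[-0.3,-0.2,33],[0,0,0],1],[[-0.3,-0.2,33],[0,0,0],1],[[-0.3,-0.2,33],[0,0,0],1],[[-0.3,-0.2,33],[0,0,0],0.3],[[-0.3,-0.2,33],[0,0,0],0.3],[[-0.3,-0.2,33],[0,0,0],0.3],[[-0.3,-0.2,33],[0,0,0],0.3],[[-0.3,-0.2,33],[0,0,0],0.3],[[-0.3,-0.2,33],[0,0,0],0.3]], grip_force=45)

```text
t: 3.33
ee_pos: [0.5494, -0.2488, 0.009]
ee_rot: [1.0, -0.024, 0.001, 0.0]
ft_force: [-0.9, -0.1, 6.0]
opening: 0.0417
```

Run:
```python
from h import *
c,s=snap("wrist","w3"); goto([0.5492,-0.2485,0.008],-2.8)
```

```text
t 3.38 pos [ 0.5494 -0.2488  0.009 ] yaw -2.78 j [-31.6  41.6  88.2  -0.   50.1  61.1] F [-0.6  0.2  6.1] T [ 0.1   0.13 -0.01] op 0.041
shift [-0.3 -0.3  1. ] turn [ 0.04 -0.06  0.02]
```

View pics/w3.png

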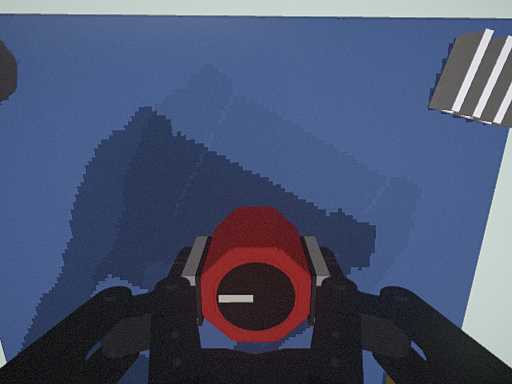

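Call:
drive_tool(commands=[[[0,0,-4],[0,0,0],0],[[0,0,-20],[0,0,0],0],[[0,0,-60],[0,0,0],0],[[0,0,-100],[0,0,0],0],[[0,0,-150],[0,0,0],0],[[0,0,-150],[0,0,0],0],[[0,0,-150],[0,0,0],0]])

```text
t: 3.97
ee_pos: [0.5506, -0.2495, 0.1621]
ee_rot: [1.0, -0.024, 0.003, 0.002]
ft_force: [0.4, -0.9, -0.7]
opening: 0.0413
```

Run:
```python
from h import *
goto([0.5435,0.197,0.16],-2.8)
```

```text
t 3.97 pos [ 0.5506 -0.2495  0.1621] yaw -2.78 j [-31.6  31.   80.3  -0.   68.3  61.1] F [ 0.4 -0.9 -0.7] T [-0.07  0.02  0.01] op 0.0413
shift [-2.880e+01 -4.457e+02  3.000e-01] turn [ 0.21 -0.37  0.02]
```

Call:
drive_tool(commands=[[[-2,-40,0],[0,0,0],0],[[-5,-80,0],[0,0,0],0],[[-8,-120,0],[0,0,0],0],[[-10,-160,0],[0,0,0],0],[[-13,-200,0],[0,0,0],0],[[-15,-240,0],[0,0,0],0],[[-18,-280,0],[0,0,0],0],[[-20,-320,0],[0,0,0],0],[[-23,-360,0],[0,0,0],0],[[-25,-400,0],[0,0,0],0],[[-28,-430,0],[0,0,0],0],[[-28,-445,0],[0,0,0],0]])

```text
t: 4.97
ee_pos: [0.5404, 0.2008, 0.1556]
ee_rot: [1.0, -0.023, -0.002, 0.0]
ft_force: [-0.4, -0.1, -1.9]
opening: 0.0414
```

Call:
drive_tool(commands=[[[0,0,0],[0,0,0],0],[[0,0,0],[0,0,0],0],[[0,0,0],[0,0,0],0],[[0,0,0],[0,0,0],0],[[0,0,0],[0,0,0],0],[[0,0,0],[0,0,0],0]])

```text
t: 5.47
ee_pos: [0.5428, 0.1962, 0.1582]
ee_rot: [1.0, -0.025, -0.0, 0.0]
ft_force: [-0.3, -0.1, 0.0]
opening: 0.0413
```

Run:
```python
from h import *
c,s=snap("wrist","w4"); goto([0.5435,0.197,0.16],-2.8)
cv2.imwrite("pics/w4c.png",cv2.resize(c["p"][100:250,180:340],None,fx=4,fy=4,interpolation=2)[:,:,::-1])
```

```text
t 5.52 pos [0.5428 0.1964 0.1583] yaw -2.86 j [ 12.3  28.7  85.   -0.   66.3 105.1] F [-0.2  0.3 -0.4] T [0.   0.01 0.04] op 0.0417
shift [ 0.6 -0.7 -1.7] turn [ 0.01 -0.   -0.06]
```

View pics/w4.png

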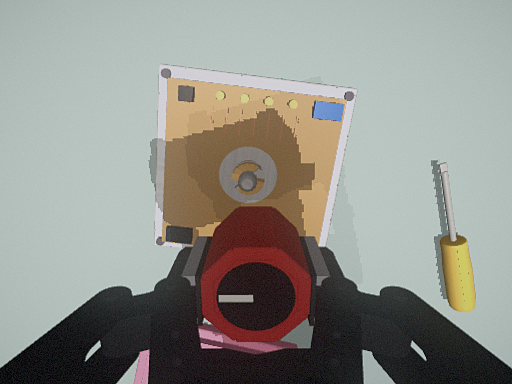

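View pics/w4c.png

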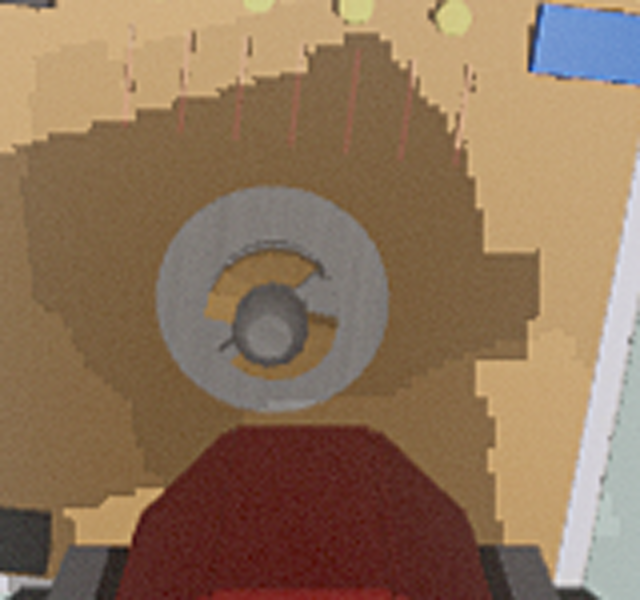

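Run:
```python
from h import *
c=load("w4"); C=lambda u,v:(u/4+180-.375,v/4+100-.375)
print("ring",atz(c,*C(273,298),.020),"tip",atz(c,*C(269,336),.048))
# ellipse fit of grey ring outer
p=c["p"].astype(int); sat=p.max(2)-p.min(2)
m=((sat<22)).astype(np.uint8); m[:145]=0;m[205:]=0;m[:,:215]=0;m[:,282:]=0
n,lab,st,ce=cv2.connectedComponentsWithStats(m);i=1+np.argmax(st[1:,4]);print(st[i])
cn,_=cv2.findContours((lab==i).astype(np.uint8),0,1);k=max(cn,key=len)
P=np.array([atz(c,*q,.020)[:2] for q in k[:,0]]); print("circ",cv2.minEnclosingCircle((P*1000).astype(np.float32)), ((P.max(0)+P.min(0))/2).round(4))
o=np.array([atz(c,*C(273,298),.020)[:2]]).mean(0)
for n,u,v in [("R1",322,270),("R2",336,320),("L1",207,320),("L2",230,355)]:
    q=atz(c,*C(u,v),.038)[:2]; d=q-o; print(n,np.degrees(np.arctan2(d[1],d[0])).round(1),(np.hypot(*d)*1000).round(1))
W=cloud(c); 
cv2.imwrite("pics/dep.png",cv2.resize(np.nan_to_num(np.clip((W[140:215,210:290,2]-.015)/.04,0,1)*255).astype(np.uint8),None,fx=8,fy=8,interpolation=0))
for v in range(160,196,2): print(v,[int(round(x*1000)) if x==x else -1 for x in W[v,230:268:2,2]])
```

```text
ring [0.545754   0.20296053 0.02      ] tip [0.54500925 0.20318797 0.048     ]
[ 219  147   58   56 2110]
circ ((544.8328857421875, 203.28001403808594), 26.232677459716797) [0.5448 0.2034]
R1 -47.9 15.2
R2 -93.4 13.8
L1 87.7 13.6
L2 128.9 11.9
160 [21, 21, 21, 21, 21, 21, 21, 21, 24, 23, 23, 22, 23, 22, 21, 21, 22, 23, 21]
162 [21, 22, 21, 21, 21, 24, 26, 25, 31, 31, 31, 29, 25, 23, 20, 20, 20, 21, 21]
164 [21, 20, 22, 21, 27, 33, 36, 34, 35, 35, 35, 33, 33, 30, 22, 21, 22, 20, 20]
166 [20, 21, 21, 28, 36, 35, 35, 35, 36, 36, 33, 34, 33, 33, 33, 25, 20, 21, 21]
168 [22, 21, 25, 35, 36, 37, 35, 36, 36, 35, 34, 35, 34, 33, 35, 33, 21, 23, 22]
170 [23, 21, 36, 38, 36, 37, 35, 35, 35, 35, 34, 34, 33, 36, 35, 36, 27, 21, 20]
172 [22, 21, 37, 37, 37, 37, 35, 40, 42, 43, 40, 37, 35, 35, 37, 29, 28, 20, 22]
174 [21, 39, 37, 37, 38, 38, 43, 46, 45, 45, 45, 45, 39, 36, 30, 29, 28, 22, 21]
176 [22, 39, 37, 37, 38, 44, 46, 48, 46, 48, 46, 45, 45, 35, 30, 29, 29, 23, 21]
178 [21, 38, 38, 39, 39, 45, 47, 49, 48, 49, 50, 47, 45, 41, 35, 33, 29, 21, 21]
180 [22, 29, 29, 28, 45, 47, 48, 48, 50, 49, 48, 48, 45, 44, 39, 37, 36, 35, 20]
182 [21, 21, 29, 29, 45, 46, 49, 50, 48, 49, 48, 49, 47, 44, 38, 38, 38, 20, 22]
184 [22, 22, 28, 29, 33, 47, 48, 49, 49, 49, 49, 50, 47, 45, 38, 38, 38, 21, 22]
186 [22, 22, 20, 34, 35, 46, 49, 48, 48, 49, 50, 47, 46, 37, 37, 38, 38, 21, 21]
188 [22, 20, 22, 36, 35, 33, 47, 50, 49, 48, 49, 47, 44, 38, 36, 37, 22, 22, 21]
190 [21, 21, 21, 36, 32, 33, 32, 46, 46, 47, 45, 36, 34, 35, 36, 21, 20, 22, 20]
192 [21, 20, 22, 21, 22, 32, 33, 32, 33, 35, 36, 35, 36, 37, 22, 19, 21, 23, 21]
194 [22, 22, 22, 21, 21, 21, 22, 21, 35, 35, 34, 35, 21, 21, 22, 21, 21, 22, 21]
```

View pics/dep.png

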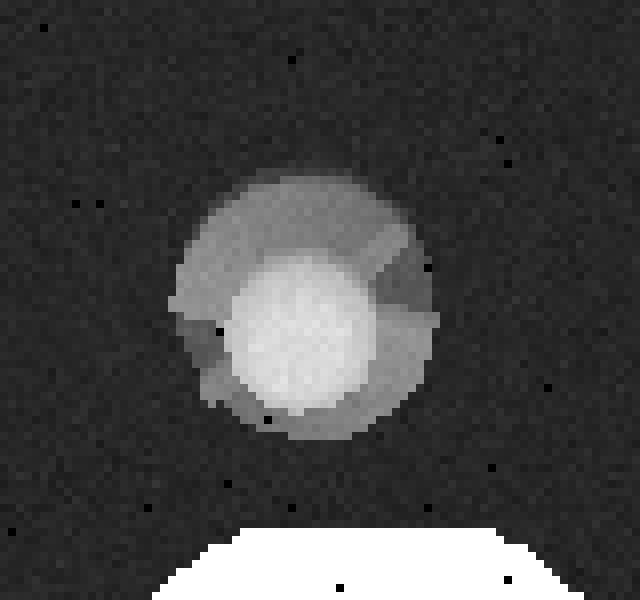

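Call:
drive_tool(commands=[[[-22,-7,-20],[0,0,0],0],[[-22,-7,-20],[0,0,0],0],[[-22,-7,-20],[0,0,0],0],[[-22,-7,-20],[0,0,0],0],[[-22,-7,-20],[0,0,0],0],[[-22,-7,-20],[0,0,0],0],[[-22,-7,-20],[0,0,0],0]])

```text
t: 6.1
ee_pos: [0.5212, 0.205, 0.1777]
ee_rot: [1.0, -0.024, -0.0, 0.0]
ft_force: [-0.7, -0.3, -1.0]
opening: 0.0417
```

```bash
cat > stud.py <<'E'
from h import *
from scipy.optimize import least_squares
import sys
for n in sys.argv[1:]:
    c=load(n);W=cloud(c);X=W.reshape(-1,3);X=X[np.isfinite(X[:,2])]
    o=np.array([.545,.2032])
    near=np.hypot(*(X[:,:2]-o).T)<.02
    tip=X[near&(X[:,2]>.0465)&(X[:,2]<.052)]
    lo=X[near&(X[:,2]>.026)]
    print(n,"tip n",len(tip),tip.mean(0).round(4),"mid",((tip.max(0)+tip.min(0))/2)[:2].round(4))
    # silhouette ring of 28mm thread footprint
    hull=cv2.convexHull((lo[:,:2]*1000).astype(np.float32))[:,0]
    f=least_squares(lambda q:np.hypot(hull[:,0]-q[0],hull[:,1]-q[1])-q[2],[545,203,14]);print("hull circle",f.x.round(2))
    # grey ring
    p=c["p"].astype(int); sat=p.max(2)-p.min(2); m=((sat<22)).astype(np.uint8)
    u,v=proj(c,[*o,.02]).astype(int); mm=np.zeros_like(m); mm[v-34:v+34,u-36:u+36]=1; m*=mm
    k,lab,st,ce=cv2.connectedComponentsWithStats(m);i=1+np.argmax(st[1:,4])
    cn,_=cv2.findContours((lab==i).astype(np.uint8),0,1);h=cv2.convexHull(max(cn,key=len))[:,0]
    P=np.array([atz(c,*q,.0205)[:2]*1000 for q in h]);f=least_squares(lambda q:np.hypot(P[:,0]-q[0],P[:,1]-q[1])-q[2],[545,203,26],loss="soft_l1");print("ring circle",f.x.round(2))
    ax=o; d=X[:,:2]-ax; r=np.hypot(*d.T); a=np.degrees(np.arctan2(d[:,1],d[:,0]))
    s=(r>.0085)&(r<.0135)
    for b in range(-180,180,10):
        q=s&(a>=b)&(a<b+10); print(b,q.sum(),(np.median(X[q,2])*1000).round(1) if q.any() else None,end=" | ")
    print()
E
python3 - <<'E'
from h import *
c,s=snap("wrist","w5"); goto([0.545,0.2032,0.16],-2.8)
t=load("top0");p=t["p"]
for z in [.0205]: print("top proj",proj(t,[.545,.2032,z]),proj(t,[.545,.2032,.048]), proj(load("side0"),[.545,.2032,.048]))
cv2.imwrite("pics/t5.png",cv2.resize(p[160:205,145:190],None,fx=12,fy=12,interpolation=0)[:,:,::-1])
E
python3 stud.py w4 w5
```

```text
t 6.15 pos [0.5212 0.2051 0.1778] yaw -2.8 j [ 13.6  25.9  86.3  -0.   67.8 106.4] F [-0.3  0.1 -1.6] T [ 0.01 -0.03  0.02] op 0.0414
shift [23.9  0.7 17.8] turn [ 0.02  0.03 -0.  ]
top proj [165.40681129 181.19954411] [162.76423285 180.37566244] [257.8141849  153.25439907]
w4 tip n 178 [0.546  0.2031 0.0485] mid [0.5456 0.2032]
hull circle [545.03 203.2   19.95]
ring circle [545.06 203.2   25.96]
-180 62 197.6 | -170 61 197.4 | -160 66 197.4 | -150 57 197.4 | -140 70 197.5 | -130 64 197.4 | -120 70 197.4 | -110 73 197.4 | -100 76 197.3 | -90 74 197.4 | -80 69 197.4 | -70 73 197.4 | -60 212 234.6 | -50 414 238.8 | -40 339 238.5 | -30 284 238.4 | -20 228 238.4 | -10 204 238.5 | 0 223 238.5 | 10 249 238.4 | 20 278 236.5 | 30 159 232.2 | 40 73 197.0 | 50 75 197.1 | 60 73 197.2 | 70 76 197.1 | 80 67 197.3 | 90 60 197.2 | 100 61 197.2 | 110 67 197.0 | 120 70 197.1 | 130 66 197.1 | 140 62 197.2 | 150 52 197.4 | 160 54 197.4 | 170 62 197.2 | 
w5 tip n 175 [0.5458 0.2031 0.0484] mid [0.5459 0.203 ]
hull circle [541.67 203.46  17.56]
ring circle [545.15 203.17  25.89]
-180 207 258.5 | -170 134 217.6 | -160 84 216.6 | -150 73 216.5 | -140 68 216.8 | -130 205 264.0 | -120 377 202.1 | -110 13 38.6 | -100 18 38.0 | -90 17 30.1 | -80 12 29.2 | -70 8 29.1 | -60 10 35.9 | -50 14 35.2 | -40 11 33.2 | -30 12 33.7 | -20 14 33.8 | -10 14 35.4 | 0 13 35.0 | 10 11 35.3 | 20 12 36.2 | 30 13 36.7 | 40 12 37.1 | 50 14 37.5 | 60 14 37.9 | 70 10 38.3 | 80 5 37.7 | 90 7 29.0 | 100 399 201.2 | 110 137 216.9 | 120 73 216.6 | 130 72 216.4 | 140 78 216.8 | 150 96 217.2 | 160 204 258.3 | 170 231 258.7 |
```

View pics/t5.png

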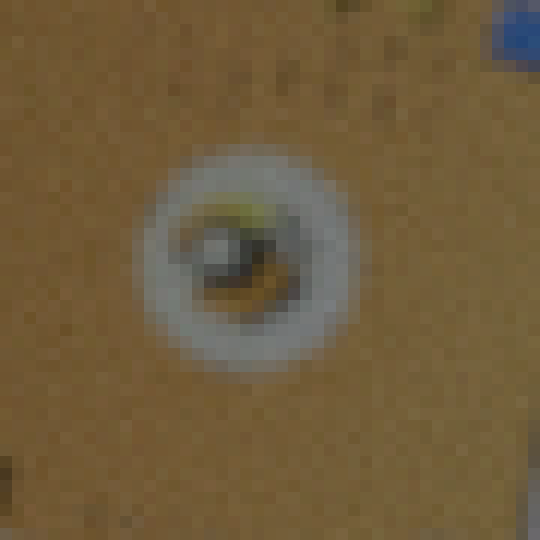

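View pics/w5.png

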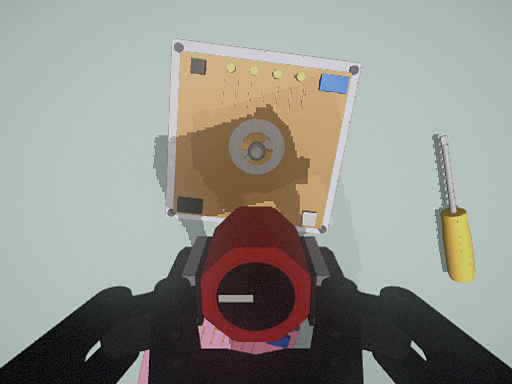

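Run:
```python
from h import *
X=[]
for n in("w4","w5"):
    W=cloud(load(n)).reshape(-1,3); X.append(W[np.isfinite(W[:,2])&(W[:,2]<.06)])
X=np.vstack(X); d=(X[:,:2]-[.5451,.2032])*1000; r=np.hypot(*d.T);a=np.degrees(np.arctan2(d[:,1],d[:,0]))
for b in range(-90,90,4):
    out=[]
    for off in(0,180):
        aa=(a-off+540)%360-180
        q=(r>9.5)&(r<13.2)&(aa>=b)&(aa<b+4); out.append((int(q.sum()),(np.median(X[q,2])*1000).round(1) if q.any() else None))
    print(b,*out)
```

```text
-90 (10, np.float64(31.3)) (1, np.float64(29.2))
-86 (9, np.float64(28.9)) (4, np.float64(29.2))
-82 (6, np.float64(28.8)) (10, np.float64(28.7))
-78 (7, np.float64(28.7)) (4, np.float64(28.6))
-74 (6, np.float64(29.4)) (6, np.float64(29.3))
-70 (7, np.float64(29.1)) (8, np.float64(28.9))
-66 (5, np.float64(29.2)) (7, np.float64(29.0))
-62 (0, None) (17, np.float64(34.3))
-58 (7, np.float64(36.0)) (5, np.float64(35.5))
-54 (10, np.float64(35.9)) (8, np.float64(35.7))
-50 (6, np.float64(35.8)) (6, np.float64(35.8))
-46 (12, np.float64(33.9)) (3, np.float64(35.4))
-42 (8, np.float64(33.2)) (6, np.float64(32.5))
-38 (6, np.float64(33.3)) (7, np.float64(33.3))
-34 (9, np.float64(33.1)) (6, np.float64(32.8))
-30 (7, np.float64(33.2)) (6, np.float64(33.5))
-26 (7, np.float64(34.1)) (5, np.float64(33.2))
-22 (8, np.float64(34.4)) (5, np.float64(33.6))
-18 (8, np.float64(33.6)) (5, np.float64(34.0))
-14 (10, np.float64(34.1)) (6, np.float64(33.7))
-10 (8, np.float64(34.5)) (5, np.float64(33.8))
-6 (6, np.float64(34.5)) (5, np.float64(34.6))
-2 (8, np.float64(35.7)) (6, np.float64(35.0))
2 (7
[... 321 characters left out ...]
)
30 (7, np.float64(36.9)) (6, np.float64(35.7))
34 (8, np.float64(36.6)) (9, np.float64(36.6))
38 (6, np.float64(36.4)) (7, np.float64(36.6))
42 (11, np.float64(37.2)) (6, np.float64(35.8))
46 (7, np.float64(37.3)) (6, np.float64(37.0))
50 (7, np.float64(37.4)) (8, np.float64(37.3))
54 (10, np.float64(37.5)) (8, np.float64(37.3))
58 (6, np.float64(37.4)) (6, np.float64(37.3))
62 (9, np.float64(37.8)) (6, np.float64(37.4))
66 (6, np.float64(37.6)) (11, np.float64(37.4))
70 (9, np.float64(37.8)) (5, np.float64(38.0))
74 (10, np.float64(38.1)) (6, np.float64(38.2))
78 (5, np.float64(38.3)) (8, np.float64(38.6))
82 (4, np.float64(37.4)) (11, np.float64(38.1))
86 (0, None) (21, np.float64(35.6))
```

The gap shows clearly in depth, at about 88–119° world (and +180°). The stud axis is at (545.1, 203.2) mm by the wrist camera, and the top view agrees. The pointer is at about 87°. I'll preset the knob about 45° clockwise of the gap so it lands on the ridge.

Call:
drive_tool(commands=[[[24,1,20],[0,0,7],0],[[24,1,40],[0,0,14],0],[[24,1,60],[0,0,21],0],[[24,1,86],[0,0,28],0],[[24,1,86],[0,0,28],0],[[24,1,86],[0,0,28],0],[[24,1,86],[0,0,28],0],[[24,1,86],[0,0,28],0],[[24,1,86],[0,0,28],0],[[24,1,86],[0,0,28],0],[[24,1,86],[0,0,28],0]])

```text
t: 7.07
ee_pos: [0.5454, 0.2032, 0.0931]
ee_rot: [0.964, -0.265, 0.001, -0.0]
ft_force: [-1.2, -0.4, -1.2]
opening: 0.0412
```

Run:
```python
from h import *
c,s=snap("wrist","w6");goto([0.5453,0.2030,0.09],-30.8)
```

```text
t 7.12 pos [0.5452 0.2032 0.0929] yaw -30.75 j [ 12.9  33.3  88.4  -0.   58.2 133.7] F [-0.4 -0.2 -1. ] T [0.06 0.   0.03] op 0.0416
shift [0.1 0.1 2.9] turn [-0.04 -0.05  0.05]
```

View pics/w6.png

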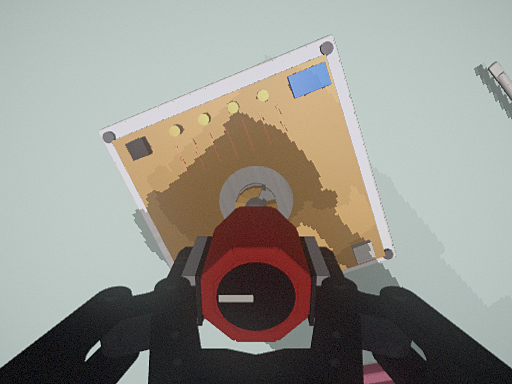

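Call:
drive_tool(commands=[[[0,0,15],[0,0,0],0],[[0,0,30],[0,0,0],0],[[0,0,43],[0,0,0],0],[[0,0,43],[0,0,0],0],[[0,0,43],[0,0,0],0],[[0,0,43],[0,0,0],0],[[0,0,43],[0,0,0],0],[[0,0,43],[0,0,0],0],[[0,0,43],[0,0,0],0]])

```text
t: 7.87
ee_pos: [0.5454, 0.2032, 0.05]
ee_rot: [0.964, -0.265, 0.001, -0.0]
ft_force: [-0.8, -0.5, -0.7]
opening: 0.0411
```

```bash
python3 -c "
from h import *
goto([0.5453,0.2030,0.042],-30.8)"
```

```text
t 7.87 pos [0.5454 0.2032 0.05  ] yaw -30.78 j [ 12.9  36.6  90.5  -0.   52.9 133.7] F [-0.8 -0.5 -0.7] T [-0.01 -0.    0.01] op 0.0411
shift [0.  0.2 8. ] turn [-0.05 -0.06  0.02]
```

Slow approach: 1 mm per three rows.

Call:
drive_tool(commands=[[[0,0,1],[0,0,0],0],[[0,0,2],[0,0,0],0],[[0,0,3],[0,0,0],0],[[0,0,4],[0,0,0],0],[[0,0,5],[0,0,0],0],[[0,0,5],[0,0,0],0],[[0,0,5],[0,0,0],0],[[0,0,5],[0,0,0],0]])

```text
t: 8.53
ee_pos: [0.545, 0.2031, 0.0442]
ee_rot: [0.964, -0.265, -0.0, 0.0]
ft_force: [0.1, -0.6, -1.4]
opening: 0.0418
```

Call:
drive_tool(commands=[[[0,0,0.3],[0,0,0],0],[[0,0,0.6],[0,0,0],0],[[0,0,0.8],[0,0,0],0],[[0,0,0.8],[0,0,0],0],[[0,0,0.8],[0,0,0],0]])

```text
t: 8.95
ee_pos: [0.545, 0.2031, 0.0435]
ee_rot: [0.964, -0.265, 0.0, 0.0]
ft_force: [-0.5, -0.5, -1.5]
opening: 0.0419
```

Call:
drive_tool(commands=[[[0,0,0.3],[0,0,0],0],[[0,0,0.6],[0,0,0],0],[[0,0,0.8],[0,0,0],0],[[0,0,0.8],[0,0,0],0],[[0,0,0.8],[0,0,0],0]])

```text
t: 9.37
ee_pos: [0.545, 0.2031, 0.0426]
ee_rot: [0.964, -0.265, -0.0, 0.0]
ft_force: [-0.2, 0.3, -0.7]
opening: 0.0415
```

Call:
drive_tool(commands=[[[0,0,0.3],[0,0,0],0],[[0,0,0.6],[0,0,0],0],[[0,0,0.6],[0,0,0],0],[[0,0,0.6],[0,0,0],0]])

```text
t: 9.7
ee_pos: [0.5449, 0.2031, 0.042]
ee_rot: [0.964, -0.265, -0.0, 0.0]
ft_force: [-0.7, -0.2, -0.6]
opening: 0.0417
```

Call:
drive_tool(commands=[[[0,0,0.3],[0,0,0],0],[[0,0,0.6],[0,0,0],0],[[0,0,0.6],[0,0,0],0],[[0,0,0.6],[0,0,0],0]])

```text
t: 10.03
ee_pos: [0.545, 0.2031, 0.0415]
ee_rot: [0.964, -0.265, 0.0, 0.0]
ft_force: [-0.2, 0.7, -1.3]
opening: 0.0416
```

Call:
drive_tool(commands=[[[0,0,0.3],[0,0,0],0],[[0,0,0.6],[0,0,0],0],[[0,0,0.6],[0,0,0],0],[[0,0,0.6],[0,0,0],0]])

```text
t: 10.37
ee_pos: [0.545, 0.2031, 0.0408]
ee_rot: [0.964, -0.265, -0.0, 0.0]
ft_force: [-0.2, 1.0, -1.7]
opening: 0.0417
```

Call:
drive_tool(commands=[[[0,0,0.3],[0,0,0],0],[[0,0,0.6],[0,0,0],0],[[0,0,0.6],[0,0,0],0],[[0,0,0.6],[0,0,0],0]])

```text
t: 10.7
ee_pos: [0.545, 0.2031, 0.0402]
ee_rot: [0.964, -0.265, 0.0, 0.0]
ft_force: [-0.8, 0.1, -1.0]
opening: 0.0419
```

Call:
drive_tool(commands=[[[0,0,0.3],[0,0,0],0],[[0,0,0.6],[0,0,0],0],[[0,0,0.6],[0,0,0],0],[[0,0,0.6],[0,0,0],0]])

```text
t: 11.03
ee_pos: [0.5449, 0.2031, 0.0396]
ee_rot: [0.964, -0.265, -0.0, 0.0]
ft_force: [-0.1, -0.3, -1.9]
opening: 0.0417
```

Call:
drive_tool(commands=[[[0,0,0.3],[0,0,0],0],[[0,0,0.6],[0,0,0],0],[[0,0,0.6],[0,0,0],0],[[0,0,0.6],[0,0,0],0]])

```text
t: 11.37
ee_pos: [0.5451, 0.2031, 0.0393]
ee_rot: [0.964, -0.265, 0.0, -0.0]
ft_force: [-1.4, -0.9, 2.2]
opening: 0.0419
```

Call:
drive_tool(commands=[[[0,0,0.3],[0,0,0],0],[[0,0,0.6],[0,0,0],0],[[0,0,0.6],[0,0,0],0],[[0,0,0.6],[0,0,0],0]])

```text
t: 11.7
ee_pos: [0.5451, 0.2031, 0.0392]
ee_rot: [0.964, -0.265, 0.0, -0.0]
ft_force: [-2.0, -0.4, 5.1]
opening: 0.0414
```

Run:
```python
from h import *
for n,z in(("w3",.009),("w4",.1583),("w5",.1778),("w6",.0929)):
    W=cloud(load(n)); print(n,[((np.nanmedian(W[a:b,c:d,2])-z)*1000).round(2) for a,b,c,d in((280,310,260,285),(325,333,240,270),(290,300,300,306))])
```

```text
w3 [np.float64(39.37), np.float64(39.16), np.float64(39.24)]
w4 [np.float64(39.2), np.float64(39.04), np.float64(38.72)]
w5 [np.float64(39.3), np.float64(39.06), np.float64(39.07)]
w6 [np.float64(39.54), np.float64(39.34), np.float64(39.26)]
```

Contact at TCP z ≈ 39.3 mm with about 5 N. The knob top measured by the wrist puts knob_centre at TCP+17.3 mm, i.e. 36.7 mm above pad, so it's on the ridge as predicted. Now turning backwards, rising with the ridge.

Call:
drive_tool(commands=[[[0,0,-0.2],[0,0,-4],0],[[0,0,-0.4],[0,0,-8],0],[[0,0,-0.6],[0,0,-12],0],[[0,0,-0.6],[0,0,-12],0],[[0,0,-0.6],[0,0,-12],0]])

```text
t: 12.12
ee_pos: [0.5451, 0.2033, 0.0398]
ee_rot: [0.987, -0.163, 0.0, -0.0]
ft_force: [-2.2, -0.1, 6.5]
opening: 0.0413
```

```bash
python3 -c "
from h import *
goto([0.5453,0.2030,0.042],-30.8)"
```

```text
t 12.12 pos [0.5451 0.2033 0.0398] yaw -18.76 j [ 12.9  37.4  90.9   0.   51.7 121.7] F [-2.2 -0.1  6.5] T [-0.01  0.5  -0.  ] op 0.0413
shift [ 0.3  0.2 -2.2] turn [-0.03 -0.02 12.04]
```

Call:
drive_tool(commands=[[[0,0,-0.3],[0,0,-4],0],[[0,0,-0.6],[0,0,-8],0],[[0,0,-0.6],[0,0,-10],0],[[0,0,-0.6],[0,0,-10],0],[[0,0,-0.6],[0,0,-10],0]])

```text
t: 12.53
ee_pos: [0.5451, 0.2032, 0.0401]
ee_rot: [0.997, -0.077, 0.0, -0.0]
ft_force: [-1.5, 0.1, 5.8]
opening: 0.0415
```

Call:
drive_tool(commands=[[[0,0,0],[0,0,-4],0],[[0,0,0],[0,0,-8],0],[[0,0,0],[0,0,-8],0],[[0,0,0],[0,0,-8],0]])

```text
t: 12.87
ee_pos: [0.546, 0.2031, 0.04]
ee_rot: [1.0, -0.008, 0.001, -0.0]
ft_force: [2.7, 0.4, 3.8]
opening: 0.0414
```

```bash
python3 -c "
from h import *
goto([0.5453,0.2030,0.042],-30.8)"
```

```text
t 12.87 pos [0.546  0.2031 0.04  ] yaw -0.96 j [ 12.9  37.4  90.8  -0.   51.6 103.8] F [2.7 0.4 3.8] T [-0.05 -0.45 -0.03] op 0.0414
shift [-0.6  0.1 -2. ] turn [-0.05 -0.12 29.84]
```

Call:
drive_tool(commands=[[[0,0,0],[0,0,-3],0],[[0,0,0],[0,0,-5],0],[[0,0,0],[0,0,-5],0],[[0,0,0],[0,0,-5],0]])

```text
t: 13.2
ee_pos: [0.5454, 0.2031, 0.0398]
ee_rot: [0.999, 0.035, 0.0, -0.0]
ft_force: [1.1, 0.4, -0.2]
opening: 0.0411
```

```bash
python3 -c "
from h import *
goto([0.5453,0.2030,0.042],-30.8)"
```

```text
t 13.2 pos [0.5454 0.2031 0.0398] yaw 4.05 j [12.9 37.4 90.9 -0.  51.7 98.8] F [ 1.1  0.4 -0.2] T [-0.04 -0.07 -0.05] op 0.0411
shift [-0.1  0.1 -2.2] turn [-2.000e-02 -5.000e-02  3.485e+01]
```

Force fell away at pointer ≈94°, so the teeth have reached the gaps. Going 7° further, then lowering gently.

Call:
drive_tool(commands=[[[0,0,0],[0,0,-4],0],[[0,0,0.3],[0,0,-7],0],[[0,0,0.8],[0,0,-7],0],[[0,0,1.2],[0,0,-7],0],[[0,0,1.5],[0,0,-7],0],[[0,0,1.5],[0,0,-7],0]])

```text
t: 13.7
ee_pos: [0.5445, 0.2031, 0.0377]
ee_rot: [0.995, 0.097, -0.001, 0.0]
ft_force: [0.0, -0.4, -1.5]
opening: 0.0414
```

```bash
python3 -c "
from h import *
goto([0.5451,0.2032,0.0305],8)"
```

```text
t 13.7 pos [0.5445 0.2031 0.0377] yaw 11.12 j [12.9 37.6 91.   0.  51.5 91.8] F [ 0.  -0.4 -1.5] T [ 0.02 -0.01  0.04] op 0.0414
shift [ 0.6 -0.   7.2] turn [0.   0.07 3.12]
```

Call:
drive_tool(commands=[[[0.4,0,0.8],[0,0,0],0],[[0.4,0,1.6],[0,0,0],0],[[0.4,0,2.4],[0,0,0],0],[[0.4,0,3.2],[0,0,0],0],[[0.4,0,4],[0,0,0],0],[[0.4,0,4.5],[0,0,0],0],[[0.4,0,4.5],[0,0,0],0],[[0.4,0,4.5],[0,0,0],0]])

```text
t: 14.37
ee_pos: [0.5453, 0.2031, 0.0335]
ee_rot: [0.995, 0.098, -0.0, 0.0]
ft_force: [-0.8, -0.3, -2.6]
opening: 0.0413
```

Call:
drive_tool(commands=[[[0,0,0.5],[0,0,0],0],[[0,0,1],[0,0,0],0],[[0,0,1.3],[0,0,0],0],[[0,0,1.3],[0,0,0],0]])

```text
t: 14.7
ee_pos: [0.5455, 0.2031, 0.0324]
ee_rot: [0.995, 0.098, 0.0, 0.0]
ft_force: [-0.1, -0.1, -0.7]
opening: 0.0417
```

Call:
drive_tool(commands=[[[0,0,0.4],[0,0,0],0],[[0,0,0.8],[0,0,0],0],[[0,0,0.8],[0,0,0],0],[[0,0,0.8],[0,0,0],0]])

```text
t: 15.03
ee_pos: [0.5454, 0.2031, 0.0316]
ee_rot: [0.995, 0.098, 0.0, 0.0]
ft_force: [-0.3, 0.1, -0.5]
opening: 0.0412
```

Call:
drive_tool(commands=[[[0,0,0.4],[0,0,0],0],[[0,0,0.8],[0,0,0],0],[[0,0,0.8],[0,0,0],0],[[0,0,0.8],[0,0,0],0]])

```text
t: 15.37
ee_pos: [0.5455, 0.2032, 0.0309]
ee_rot: [0.995, 0.098, 0.0, 0.0]
ft_force: [-0.4, -0.6, 0.9]
opening: 0.0415
```

Call:
drive_tool(commands=[[[0,0,0.4],[0,0,0],0],[[0,0,0.8],[0,0,0],0],[[0,0,0.8],[0,0,0],0],[[0,0,0.8],[0,0,0],0]])

```text
t: 15.7
ee_pos: [0.5456, 0.2032, 0.0307]
ee_rot: [0.995, 0.098, 0.0, 0.0]
ft_force: [-1.6, -0.3, 5.7]
opening: 0.0414
```

Clicked: floor at TCP z 30.8 mm (knob_centre about 28 mm above pad), a 9.2 mm drop. Joint 6 has only 86° left clockwise, so I'll regrip: open partly, turn the tool back 90°, then close on the other flats.

Call:
drive_tool(commands=[[[0,0,-0.9],[0,0,0],0],[[0,0,-0.9],[0,0,0],0],[[0,0,-0.9],[0,0,0],0.7],[[0,0,-0.9],[0,0,0],0.7],[[0,0,-0.9],[0,0,0],0.7],[[0,0,-0.9],[0,0,0],0.7],[[0,0,-0.9],[0,0,0],0.7],[[0,0,-0.9],[0,0,0],0.7]])

```text
t: 16.37
ee_pos: [0.5454, 0.2032, 0.0308]
ee_rot: [0.995, 0.098, -0.0, 0.0]
ft_force: [-1.2, 0.1, -0.2]
opening: 0.0592
```

```bash
python3 -c "
from h import *
c,s=snap('wrist','w7')
goto([0.5451,0.2032,0.0305],8)
W=cloud(c); print(np.nanmedian(W[280:310,265:285,2]))"
```

```text
t 16.42 pos [0.5454 0.2031 0.0308] yaw 11.21 j [12.9 38.2 91.2 -0.  50.7 91.7] F [-0.6 -0.9  0.2] T [-0.01 -0.02  0.04] op 0.0596
shift [-0.3 -0.1  0.3] turn [0.   0.   3.21]
0.07248780910012946
```

View pics/w7.png

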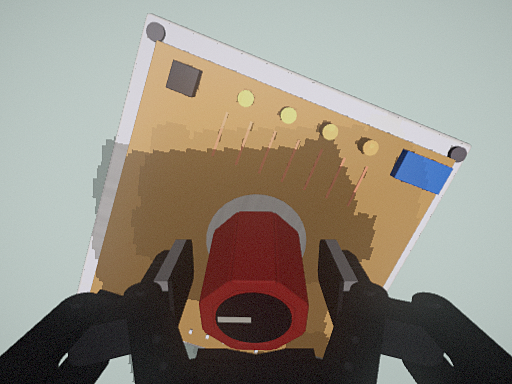

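```bash
python3 - <<'E'
from h import *
for n,rows in(("w6",(255,338)),("w7",(290,346))):
    c=load(n);W=cloud(c);p=c["p"].astype(int)
    # red rim + disc region
    m=np.zeros(W.shape[:2],bool); 
    cy=(rows[0]+rows[1])/2; ry=(rows[1]-rows[0])/2-4
    v,u=np.indices(m.shape); m=((u-255)/44)**2+((v-cy)/ry)**2<1
    X=W[m];X=X[np.isfinite(X[:,2])]; 
    for _ in range(3):
        C=X.mean(0);U,S,Vt=np.linalg.svd(X-C,full_matrices=False);nn=Vt[2]*np.sign(Vt[2][2]); r=(X-C)@nn; X=X[abs(r)<.002]
    print(n,"centre",C.round(4),"normal",nn.round(3),"tilt",np.degrees(np.arccos(nn[2])).round(1),np.std(r)*1000,len(X))
E
python3 - <<'E'
import cv2
a=cv2.imread('pics/w7.png')[190:360,150:370];cv2.imwrite('pics/w7c.png',cv2.resize(a,None,fx=3.4,fy=3.4,interpolation=2))
E
```

```text
w6 centre [0.5459 0.2028 0.1324] normal [-0.003 -0.     1.   ] tilt 0.2 0.5776506554438544 5150
w7 centre [0.5359 0.2016 0.0692] normal [-0.251 -0.031  0.968] tilt 14.6 0.4336671272631616 3288
```

View pics/w7c.png

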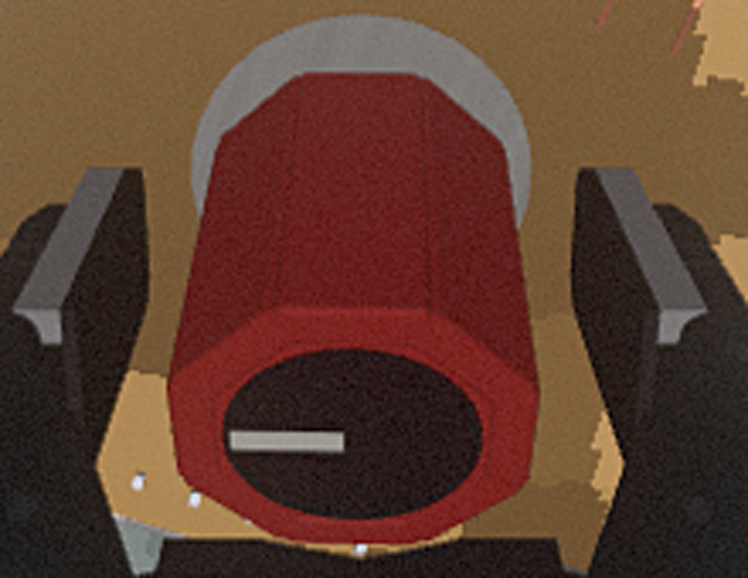

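The released knob tipped 14.6° towards -x about its tooth line, which runs along the old jaw axis. Regripping at 90° puts the jaws in the tilt plane, so the pads will square it upright. I'll open fully, turn back 90°, then close softly.

Call:
drive_tool(commands=[[[0,0,0],[0,0,0],1],[[0,0,0],[0,0,0],1],[[0,0,0],[0,0,0],1],[[0,0,-1],[0,0,0],1],[[0,0,-1],[0,0,-6],1],[[0,0,-1],[0,0,-12],1],[[0,0,-1],[0,0,-18],1],[[0,0,-1],[0,0,-24],1],[[0,0,-1],[0,0,-30],1],[[0,0,-1],[0,0,-36],1],[[0,0,-1],[0,0,-42],1],[[0,0,-1],[0,0,-45],1]])

```text
t: 17.42
ee_pos: [0.5454, 0.2032, 0.032]
ee_rot: [0.881, 0.474, 0.0, 0.0]
ft_force: [0.1, 0.7, -0.2]
opening: 0.0852
```

Call:
drive_tool(commands=[[[0,0,0],[0,0,-6],1],[[0,0,0],[0,0,-12],1],[[0,0,0],[0,0,-18],1],[[0,0,0],[0,0,-24],1],[[0,0,0],[0,0,-30],1],[[0,0,0],[0,0,-36],1],[[0,0,0],[0,0,-42],1],[[0,0,0],[0,0,-45],1],[[0,0,0],[0,0,-45],1],[[0,0,0],[0,0,-45],1],[[0,0,0],[0,0,-45],1]])

```text
t: 18.33
ee_pos: [0.5454, 0.2032, 0.0319]
ee_rot: [0.635, 0.772, -0.0, 0.0]
ft_force: [0.4, 0.6, -0.2]
opening: 0.0854
```

```bash
python3 -c "
from h import *
c,s=snap('wrist','w8')
goto([0.5454,0.2031,0.0315],101.2)
snap('side','s8')
a=cv2.imread('pics/s8.png')[130:190,210:310];cv2.imwrite('pics/s8c.png',cv2.resize(a,None,fx=7,fy=7,interpolation=2))"
```

```text
t 18.38 pos [0.5454 0.2032 0.0319] yaw 101.13 j [12.9 38.1 91.1 -0.  50.8  1.8] F [-0.6  0.2 -0.3] T [-0.02  0.03  0.03] op 0.0851
shift [-0.1 -0.   0.4] turn [ 0.    0.   -0.07]
```

View pics/w8.png

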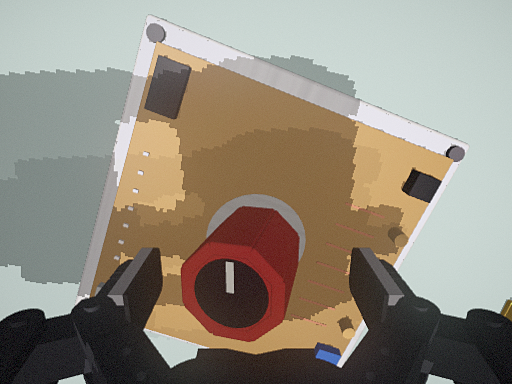

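View pics/s8c.png

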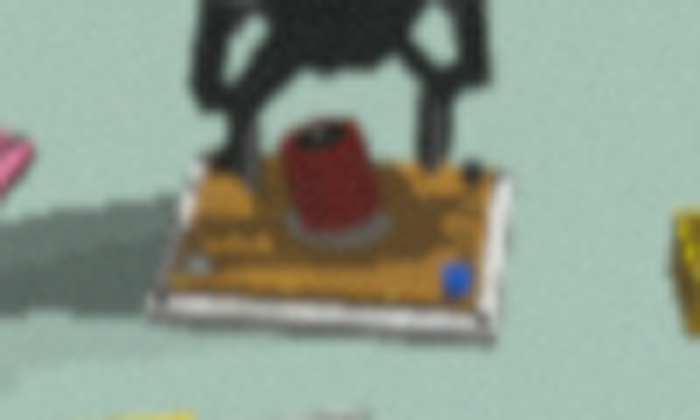

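Call:
drive_tool(commands=[[[0,0,0],[0,0,0],0.75],[[0,0,0],[0,0,0],0.65],[[0,0,0],[0,0,0],0.6],[[0,0,0],[0,0,0],0.55],[[0,0,0],[0,0,0],0.55],[[0,0,0],[0,0,0],0.55]], grip_force=22)

```text
t: 18.93
ee_pos: [0.5454, 0.2032, 0.0319]
ee_rot: [0.635, 0.773, -0.0, 0.0]
ft_force: [0.2, -0.3, -0.4]
opening: 0.0468
```

Call:
drive_tool(commands=[[[0,0,0],[0,0,0],0.5],[[0,0,0],[0,0,0],0.45],[[0,0,0],[0,0,0],0.4],[[0,0,0],[0,0,0],0.4],[[0,0,0],[0,0,0],0.4],[[0,0,0],[0,0,0],0.4]], grip_force=22)

```text
t: 19.43
ee_pos: [0.5454, 0.2032, 0.0319]
ee_rot: [0.635, 0.773, -0.0, 0.0]
ft_force: [-1.0, 0.4, 1.0]
opening: 0.0419
```

```bash
python3 -c "
from h import *
c,s=snap('wrist','w9')
goto([0.5454,0.2031,0.0315],101.2)"
```

```text
t 19.48 pos [0.5453 0.2032 0.0319] yaw 101.22 j [12.9 38.1 91.1 -0.  50.8  1.7] F [-1.1 -0.4  0.7] T [-0.01  0.13  0.01] op 0.0417
shift [-0.1  0.   0.4] turn [-0.    0.    0.02]
```

View pics/w9.png

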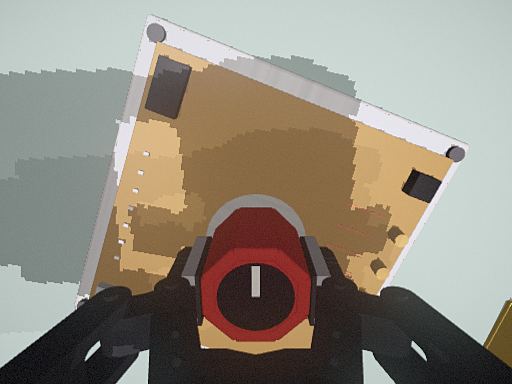

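```bash
cat > tilt.py <<'E'
from h import *
import sys
def run(n,rows=(255,338),z=0):
    c=load(n);W=cloud(c);cy=(rows[0]+rows[1])/2; ry=(rows[1]-rows[0])/2-4
    v,u=np.indices(W.shape[:2]); m=((u-255)/44)**2+((v-cy)/ry)**2<1
    X=W[m];X=X[np.isfinite(X[:,2])]
    for _ in range(4):
        C=X.mean(0);U,S,Vt=np.linalg.svd(X-C,full_matrices=False);nn=Vt[2]*np.sign(Vt[2][2]); r=(X-C)@nn; X=X[abs(r)<.002]
    print(n,"centre",C.round(4),"normal",nn.round(3),"tilt",np.degrees(np.arccos(nn[2])).round(1),"top-TCP mm",((C[2]-z)*1000).round(2))
if __name__=="__main__": run(sys.argv[1],(int(sys.argv[3]),int(sys.argv[4])) if len(sys.argv)>3 else (255,338),float(sys.argv[2]))
E
python3 tilt.py w6 .0929; python3 tilt.py w9 .0319
```

```text
w6 centre [0.5459 0.2028 0.1324] normal [-0.003 -0.     1.   ] tilt 0.2 top-TCP mm 39.51
w9 centre [0.5448 0.2036 0.0702] normal [-0.001 -0.005  1.   ] tilt 0.3 top-TCP mm 38.31
```

Upright again (0.3° tilt), still at click level. Firming the grip and pressing lightly.

Call:
drive_tool(commands=[[[0,0,0],[0,0,0],0],[[0,0,0],[0,0,0],0],[[0,0,0.3],[0,0,0],0],[[0,0,0.6],[0,0,0],0],[[0,0,0.6],[0,0,0],0],[[0,0,0.6],[0,0,0],0]], grip_force=40)

```text
t: 19.98
ee_pos: [0.5454, 0.2032, 0.0318]
ee_rot: [0.635, 0.773, 0.0, 0.0]
ft_force: [-0.8, -0.4, 5.3]
opening: 0.0414
```

Call:
drive_tool(commands=[[[0,0,0.2],[0,0,3],0],[[0,0,0.4],[0,0,6],0],[[0,0,0.6],[0,0,10],0],[[0,0,0.6],[0,0,10],0],[[0,0,0.6],[0,0,10],0]])

```text
t: 20.4
ee_pos: [0.5468, 0.2034, 0.0317]
ee_rot: [0.7, 0.714, 0.001, 0.001]
ft_force: [1.3, -0.3, 6.8]
opening: 0.0413
```

```bash
python3 -c "
from h import *
goto([0.5454,0.2031,0.0315],101.2)"
```

```text
t 20.4 pos [0.5468 0.2034 0.0317] yaw 91.19 j [12.9 38.1 91.1 -0.  50.6 11.7] F [ 1.3 -0.3  6.8] T [-0.08 -0.16  0.01] op 0.0413
shift [-0.2 -1.4  0.2] turn [ 2.100e-01 -1.000e-02 -1.001e+01]
```

Call:
drive_tool(commands=[[[0,0,0],[0,0,4],0],[[0,0,0],[0,0,8],0],[[0,0,0.2],[0,0,12],0],[[0,0,0.3],[0,0,15],0],[[0,0,0.3],[0,0,15],0],[[0,0,0.3],[0,0,15],0]])

```text
t: 20.9
ee_pos: [0.5468, 0.2031, 0.0315]
ee_rot: [0.787, 0.617, 0.001, 0.001]
ft_force: [0.3, -1.6, 7.7]
opening: 0.0415
```

```bash
python3 -c "
from h import *
goto([0.5454,0.2031,0.0315],101.2)"
```

```text
t 20.9 pos [0.5468 0.2031 0.0315] yaw 76.21 j [12.9 38.1 91.1 -0.  50.6 26.7] F [ 0.3 -1.6  7.7] T [-0.3  -0.1  -0.01] op 0.0415
shift [-0.3 -1.4 -0. ] turn [ 2.000e-01 -1.000e-02 -2.499e+01]
```

Call:
drive_tool(commands=[[[0,0,0.1],[0,0,4],0],[[0,0,0.3],[0,0,8],0],[[0,0,0.5],[0,0,12],0],[[0,0,0.6],[0,0,15],0],[[0,0,0.6],[0,0,15],0],[[0,0,0.6],[0,0,15],0]])

```text
t: 21.4
ee_pos: [0.5468, 0.203, 0.0309]
ee_rot: [0.861, 0.509, 0.001, 0.001]
ft_force: [0.1, -1.6, 6.3]
opening: 0.0413
```

```bash
python3 -c "
from h import *
goto([0.5454,0.2031,0.0315],101.2)"
```

```text
t 21.4 pos [0.5468 0.203  0.0309] yaw 61.21 j [12.9 38.2 91.1 -0.1 50.5 41.7] F [ 0.1 -1.6  6.3] T [-0.41 -0.11  0.03] op 0.0413
shift [-0.6 -1.3 -0.6] turn [ 2.000e-01 -3.000e-02 -3.999e+01]
```

Call:
drive_tool(commands=[[[0,0,0.2],[0,0,5],0],[[0,0,0.45],[0,0,10],0],[[0,0,0.7],[0,0,15],0],[[0,0,0.95],[0,0,20],0],[[0,0,0.95],[0,0,20],0],[[0,0,0.95],[0,0,20],0]])

```text
t: 21.9
ee_pos: [0.5467, 0.203, 0.0299]
ee_rot: [0.936, 0.352, 0.001, 0.001]
ft_force: [1.0, -1.7, 7.0]
opening: 0.0415
```

```bash
python3 -c "
from h import *
goto([0.5454,0.2031,0.0315],101.2)"
```

```text
t 21.9 pos [0.5467 0.203  0.0299] yaw 41.19 j [12.9 38.3 91.2 -0.  50.4 61.7] F [ 1.  -1.7  7. ] T [-0.34 -0.02  0.04] op 0.0415
shift [-0.9 -0.9 -1.6] turn [ 1.800e-01 -6.000e-02 -6.001e+01]
```

Screwing down at 0.05 mm/deg with no torque. Continuing.

Call:
drive_tool(commands=[[[0,0,0.2],[0,0,5],0],[[0,0,0.45],[0,0,10],0],[[0,0,0.7],[0,0,15],0],[[0,0,0.9],[0,0,20],0],[[0,0,0.9],[0,0,20],0],[[0,0,0.9],[0,0,20],0]])

```text
t: 22.4
ee_pos: [0.5467, 0.2031, 0.0289]
ee_rot: [0.983, 0.184, 0.002, 0.0]
ft_force: [0.9, -1.4, 6.2]
opening: 0.0412
```

Call:
drive_tool(commands=[[[0,0,0.2],[0,0,5],0],[[0,0,0.45],[0,0,10],0],[[0,0,0.7],[0,0,15],0],[[0,0,0.7],[0,0,15],0],[[0,0,0.7],[0,0,15],0]])

```text
t: 22.82
ee_pos: [0.5465, 0.203, 0.0281]
ee_rot: [0.999, 0.054, 0.001, 0.0]
ft_force: [-0.3, -1.4, 6.2]
opening: 0.0414
```

```bash
python3 -c "
from h import *
c,s=snap('wrist','w10')
goto([0.5454,0.2031,0.0315],101.2)
import tilt; tilt.run('w10',z=s['ee_pos'][2])"
```

```text
t 22.87 pos [0.5465 0.2031 0.0281] yaw 6.21 j [12.9 38.4 91.2 -0.  50.2 96.7] F [ 0.5 -1.4  5.8] T [-0.29 -0.03  0.04] op 0.0414
shift [-1.1 -0.2 -3.4] turn [  0.14  -0.11 -94.99]
w10 centre [0.5464 0.2033 0.0663] normal [-0.005  0.001  1.   ] tilt 0.3 top-TCP mm 38.19
```

Call:
drive_tool(commands=[[[0,0,0.25],[0,0,5],0],[[0,0,0.5],[0,0,10],0],[[0,0,0.75],[0,0,15],0],[[0,0,0.75],[0,0,15],0],[[0,0,0.75],[0,0,15],0]])

```text
t: 23.28
ee_pos: [0.5465, 0.2034, 0.0274]
ee_rot: [0.997, -0.077, 0.001, -0.0]
ft_force: [-0.3, 0.2, 5.9]
opening: 0.0412
```

Call:
drive_tool(commands=[[[0,0,0.25],[0,0,5],0],[[0,0,0.5],[0,0,10],0],[[0,0,0.5],[0,0,10],0],[[0,0,0.5],[0,0,10],0]])

```text
t: 23.62
ee_pos: [0.5466, 0.2035, 0.0271]
ee_rot: [0.987, -0.164, 0.002, -0.001]
ft_force: [0.6, 0.2, 7.0]
opening: 0.0416
```

```bash
python3 -c "
from h import *
goto([0.5454,0.2031,0.0315],101.2)"
```

```text
t 23.62 pos [0.5466 0.2035 0.0271] yaw -18.82 j [ 12.9  38.5  91.2   0.   50.1 121.7] F [0.6 0.2 7. ] T [ 0.12  0.02 -0.06] op 0.0416
shift [-1.   0.8 -4.4] turn [ 1.0000e-01 -2.0000e-01 -1.2002e+02]
```

Call:
drive_tool(commands=[[[0,0,0.15],[0,0,4],0],[[0,0,0.3],[0,0,8],0],[[0,0,0.3],[0,0,8],0],[[0,0,0.3],[0,0,8],0]])

```text
t: 23.95
ee_pos: [0.5467, 0.2033, 0.0271]
ee_rot: [0.973, -0.232, 0.002, -0.001]
ft_force: [-0.1, -1.0, 8.8]
opening: 0.0416
```

```bash
python3 -c "
from h import *
c,s=snap('wrist','w11')
goto([0.5454,0.2031,0.0315],101.2)
import tilt; tilt.run('w11',z=s['ee_pos'][2])
W=cloud(c); u,v=proj(c,[.575,.235,.02]).astype(int); print(u,v,W[v-3:v+4,u-3:u+4,2].mean())
for p in [(.60,.2),(.59,.22),(.52,.24),(.58,.17)]:
  u,v=proj(c,[*p,.02]).astype(int); print(p,u,v,np.nanmedian(W[v-3:v+4,u-3:u+4,2]) if 3<v<380 and 3<u<508 else None)"
```

```text
t 24.0 pos [0.5467 0.2033 0.0271] yaw -26.79 j [ 12.9  38.5  91.3  -0.   50.1 129.7] F [-0.3 -0.2  9.1] T [-0.15  0.17 -0.05] op 0.0415
shift [-1.1  0.8 -4.4] turn [ 1.2000e-01 -2.1000e-01 -1.2799e+02]
w11 centre [0.5466 0.2034 0.0653] normal [-0.007  0.003  1.   ] tilt 0.4 top-TCP mm 38.25
174 223 0.021170595514572513
(0.6, 0.2) 210 148 0.021311716291029945
(0.59, 0.22) 184 185 0.02131378664700844
(0.52, 0.24) 217 309 0.06491531496219276
(0.58, 0.17) 286 157 0.02110338127412825
```

View pics/w11.png

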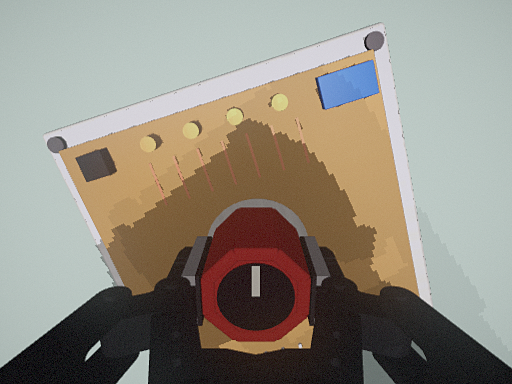

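Home: knob top is 44.1 mm above the board in the same depth image (the knob is 44 mm tall), tilt 0.4°, and z stalled at 27.1 mm over the last 8°. Unloading and releasing.

Call:
drive_tool(commands=[[[0,0,-0.6],[0,0,0],0],[[0,0,-1.2],[0,0,0],0],[[0,0,-1.4],[0,0,0],0],[[0,0,-1.4],[0,0,0],0]])

```text
t: 24.33
ee_pos: [0.5457, 0.2032, 0.0271]
ee_rot: [0.973, -0.232, 0.0, -0.0]
ft_force: [1.6, 0.2, 3.0]
opening: 0.0418
```

Call:
drive_tool(commands=[[[0,0,0],[0,0,0],0.55],[[0,0,0],[0,0,0],0.6],[[0,0,0],[0,0,0],0.7],[[0,0,0],[0,0,0],0.7],[[0,0,0],[0,0,0],0.7],[[0,0,0],[0,0,0],0.7],[[0,0,0],[0,0,0],0.7]])

```text
t: 24.92
ee_pos: [0.5453, 0.2032, 0.027]
ee_rot: [0.973, -0.232, -0.0, 0.0]
ft_force: [0.7, 0.8, -0.5]
opening: 0.0596
```

```bash
python3 -c "
from h import *
c,s=snap('wrist','w12')
goto([0.5454,0.2031,0.0315],101.2)
import tilt; tilt.run('w12',z=s['ee_pos'][2])"
```

```text
t 24.97 pos [0.5454 0.2031 0.0271] yaw -26.78 j [ 12.9  38.5  91.3  -0.   50.2 129.7] F [-0.   0.6  0.2] T [-0.05  0.02 -0.02] op 0.0597
shift [ 0.1  0.  -4.4] turn [ 0.0000e+00  1.0000e-02 -1.2798e+02]
w12 centre [0.5453 0.2032 0.0653] normal [-0.004  0.001  1.   ] tilt 0.2 top-TCP mm 38.26
```

View pics/w12.png

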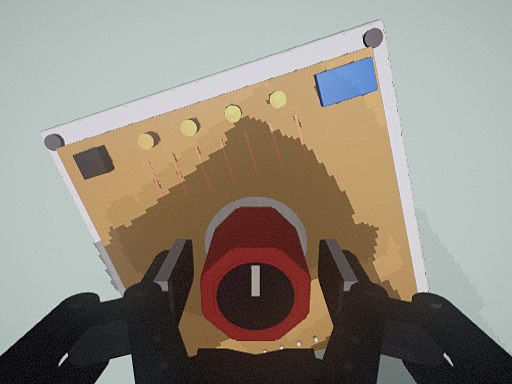

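Call:
drive_tool(commands=[[[0,0,-10],[0,0,0],0.75],[[0,0,-30],[0,0,0],0.75],[[0,0,-60],[0,0,0],0.75],[[0,0,-95],[0,0,0],0.75],[[0,0,-130],[0,0,0],0.75],[[0,0,-130],[0,0,0],0.75],[[0,0,-130],[0,0,0],0.75],[[0,0,-130],[0,0,0],0.75]])

```text
t: 25.63
ee_pos: [0.545, 0.2031, 0.1572]
ee_rot: [0.973, -0.232, -0.0, 0.0]
ft_force: [-1.6, -0.2, -0.3]
opening: 0.0638
```

Run:
```python
from h import *
c,s=snap('wrist','w13'); snap('top','t13'); sd,_=snap('side','s13')
goto([0.5454,0.2031,0.157],-26)
W=cloud(c);u,v=proj(c,[.5453,.2032,.065]).astype(int);print(u,v)
vv,uu=np.indices(W.shape[:2]); m=np.hypot(uu-u,vv-v)<16; X=W[m];X=X[np.isfinite(X[:,2])]; X=X[abs(X[:,2]-np.median(X[:,2]))<.004]
C=X.mean(0);n=np.linalg.svd(X-C,full_matrices=False)[2][2];n*=np.sign(n[2]);print(C,n,len(X))
b=np.hypot(W[...,0]-.5453,W[...,1]-.2032); b=W[(b>.028)&(b<.045)&(W[...,2]<.03)][:,2];print("board",np.median(b))
cv2.imwrite("pics/s13c.png",cv2.resize(sd["p"][120:200,200:320],None,fx=6,fy=6,interpolation=2)[:,:,::-1])
```

```text
t 25.78 pos [0.5445 0.203  0.1557] yaw -26.79 j [ 12.9  29.3  84.3  -0.   66.5 129.7] F [-0.3 -0.5 -0.3] T [-0.03  0.03  0.03] op 0.0641
shift [ 0.7 -0.5 -1.3] turn [ 0.11  0.12 -0.79]
255 192
[0.5454913  0.20319676 0.06541635] [-0.01150036 -0.00281439  0.99992991] 788
board 0.021183907854736162
```

View pics/s13c.png

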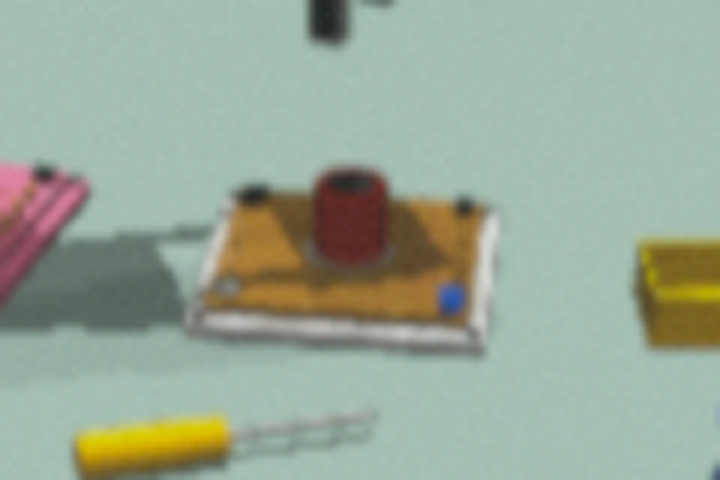

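View pics/t13.png

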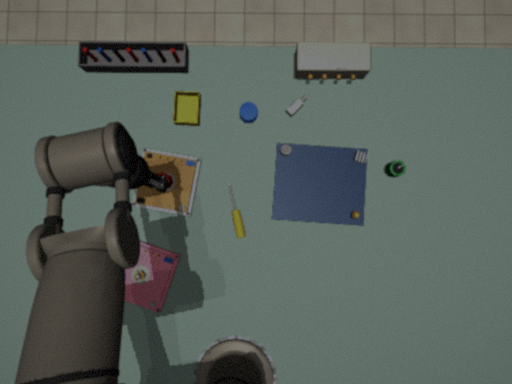

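View pics/w13.png

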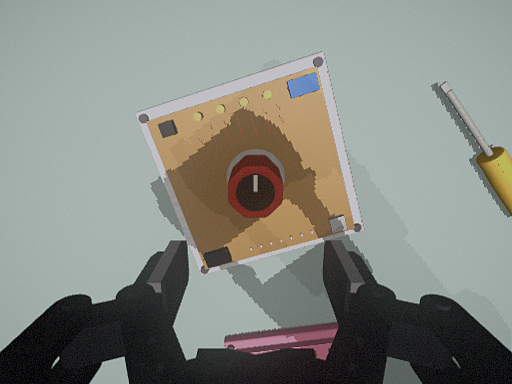

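The side and wrist views show the knob upright on the brown board (wrist pixel (255,190)), with its top 44.2 mm above the board and a tilt of 0.7° or less. The other parts sit where they were in the first top picture. Handing in.

```bash
python3 -c "
from cell import ctrl
print(ctrl.close_job())"
```

```text
the job is handed in; nothing more can be done
None
```

The red knob is screwed fully home and flat on the brown fixture. The gripper has let go and pulled clear, and the job was handed in at about 26 s.

**What I did:**
- **Set-down:** I set the knob on the stud with its teeth on the ridge.
- **Click:** I turned it back about 42° at roughly 4–8 N, rising with the ridge, until the force fell away. I then lowered it about 9 mm to the click.
- **Screwing home:** I regripped it 90° round, because the last joint was short of range. I then turned it forward 128°. It stopped sinking after about 120°, and the twisting moment stayed under 0.1 N m.

**Last checks:** The knob's top is 44.2 mm above the board in the same depth picture, against its 44 mm height. Tilt is 0.7° or less, it is centred within about 0.5 mm of the measured stud axis, and everything else looks unmoved in the top view.

**What went wrong or disagreed:**
- **Tilt during the regrip:** When I let go at the click, the knob leaned about 15° on the stud. The new grip squared it upright again before I turned it further.
- **Pressing force:** It reached about 9–10 N at the very end once home, slightly above the 8 N light-press band but far below forcing.
- **Camera heights:** The wrist depth reads the board about 1.2 mm too high, so I judged home from the difference between the knob's top and the board.
- **Stud position:** My first eyeballed top-view position for the stud was about 6 mm off the wrist measurement. Projecting the wrist position back into the top picture agreed with what it shows.

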